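# Sort the lamp carriers and set the dimmer

## Robot

A 7-joint arm with a two-finger parallel gripper is mounted at the origin on the work surface. World frame = base frame: x ahead of the robot, y to its left, z up, the work surface at z = 0. Lengths are in m, angles in rad, forces in N, time in s.
With the tool pointing down it reaches from about 0.4 to 0.85 m from the base axis. Payload 4.5 kg.
Tool frame: the origin (TCP) lies midway between the tips of the shut fingers; the grasp point (between the pads) lies 19 mm behind it; z points along the fingers, y is the line along which they close (so a half turn about z gives the same grasp; the last joint's range is limited). The gripper opens to 88 mm and grips with 3 to 60 N. Pads are 18 mm wide; open, the fingers measure 123 mm over their backs; the gripper's body (75 mm by 187 mm) begins 45 mm behind the grasp point.
Start: joints at [-1.307, 0.689, -0.195, 1.565, 0.157, 0.902, -0.215], TCP at [0.142, 0.609, 0.239] pointing down, gripper open.
Joint ranges: [-3.01, 3.01], [-0.46, 2.08], [-1.47, 1.51], [0.13, 2.56], [-1, 4.14], [0.04, 2.09], [-2.66, 2.66]. Speed limits (rad/s): [2.57, 2.57, 3.14, 3.14, 3.14, 3.14, 3.14].

## Interface

Orientations are given as a unit quaternion [x, y, z, w].
In Python, from plant import r gives the robot as it stands.
- The arm moves only by the tool move_arm, never from a script. Its argument "targets" is a list that holds one entry, the list of rows, each a list of 7 numbers: the opening, from 0 (shut) to 1 (fully open), then the shift along the tool's x, y, z in mm, then the turn, a rotation vector about the tool's x, y, z in degrees. In form: [[[claw, dx, dy, dz, ax, ay, az], ...]]. A call has 1 to 10 rows; each row is the pose to reach, as a shift and turn from the pose commanded when the call began, along the tool's axes at that moment; what a row does not reach only later rows make up. A row lasts 1/8 s, in which the tool goes at most 62.5 mm and 10.7 degrees, less where a joint would pass 70% of its speed; a pose out of reach is approached as far as the arm can. A call with a gripper value outside its range is refused whole. The fingers move at their own pace and stop on an object; "newtons" is the grip in N (left out, the last holds). Time passes only in rows, so rows that repeat a pose let the fingers close. It gives the time, the measured TCP pose, the force, the opening and the grip force at its end, in the units of the state.
- r.get_state(): the state, without advancing time (a new reading comes with each control period).
- r.snapshot(name): name is "scene" or "side" or "wrist"; returns the picture (480x640x3 uint8, red, green, blue); there is no depth.
- r.camera_info(name): a dict with "fx", "fy", "cx", "cy" (pixels), "R" (3x3) and "t" (3): a world point X has camera coordinates R X + t. Camera axes: x right, y down, z forward; pixel columns grow to the right and rows downward; lengths in m; the calibration is good to about 2 mm. A picture is of the moment at which its call begins: read the wrist's pose just before it. camera_info takes no time and is no camera call; for the wrist camera it gives the pose at the moment of the call.
- r.finish_job(): hands the job in; it is judged then, once.
The state is a dict: "clock": time; "q": joint angles; "qd": joint speeds; "joint_torque": joint torques, N m; "tool_pos": TCP position; "eef_rot": TCP orientation; "contact_force": force on the tool from outside, world axes, zero at the start; "moment": the same for the moment, N m; "opening": opening from 0.0 (shut) to 1.0 (fully open); "finger_force": force on a finger pad.
Only numpy, scipy, OpenCV 4.12 (cv2) and the standard library are available. Lean on these libraries where they do the work, as an engineer would, in place of code of your own. Each camera call takes 0.05 s, during which the arm holds its last target. There are 200 camera calls.

## Task

First slide the dimmer's grip fully to its off end. With it off, sort every lamp carrier on the cart by the tag on its top: round-disc ones into the four-bay pass nest and crossed ones into the two-bay reject nest, each lying flat and upright in a bay of its own. When all are in, slide the dimmer's grip right up to its full end for a moment to try the lamps, then bring it back until its white line is level with the brass pointer, let go, and leave the glass valve and the standing bulb undisturbed.

Things in the scene. Friction and masses are not known exactly. Their poses are not given: they have to be found in the camera images.
- carrier_a: loose lamp carrier: brown bakelite block 100 (x) x 40 (y) x 34 mm (z), about 0.16 kg, a white frosted bulb 27 mm wide standing 20 mm above the block's top at x = -31 mm, and a flat bare-metal tag on top at x = +22 mm: a ROUND disc 36 mm across (passed). Origin: centre of the underside, z up through the top. Starts flat on the cart; may be absent
- carrier_b: loose lamp carrier: brown bakelite block 100 (x) x 40 (y) x 34 mm (z), about 0.16 kg, a white frosted bulb 27 mm wide standing 20 mm above the block's top at x = -31 mm, and a flat bare-metal tag on top at x = +22 mm: a ROUND disc 36 mm across (passed). Origin: centre of the underside, z up through the top. Starts flat on the cart; may be absent
- carrier_c: loose lamp carrier: brown bakelite block 100 (x) x 40 (y) x 34 mm (z), about 0.16 kg, a white frosted bulb 27 mm wide standing 20 mm above the block's top at x = -31 mm, and a flat bare-metal tag on top at x = +22 mm: a ROUND disc 36 mm across (passed). Origin: centre of the underside, z up through the top. Starts flat on the cart; may be absent
- carrier_d: loose lamp carrier: brown bakelite block 100 (x) x 40 (y) x 34 mm (z), about 0.16 kg, a white frosted bulb 27 mm wide standing 20 mm above the block's top at x = -31 mm, and a flat bare-metal tag on top at x = +22 mm: a ROUND disc 36 mm across (passed). Origin: centre of the underside, z up through the top. Starts flat on the cart; may be absent
- carrier_e: loose lamp carrier: brown bakelite block 100 (x) x 40 (y) x 34 mm (z), about 0.16 kg, a white frosted bulb 27 mm wide standing 20 mm above the block's top at x = -31 mm, and a flat bare-metal tag on top at x = +22 mm: a CROSS of two bars 46 mm long (rejected). Origin: centre of the underside, z up through the top. Starts flat on the cart; may be absent
- carrier_f: loose lamp carrier: brown bakelite block 100 (x) x 40 (y) x 34 mm (z), about 0.16 kg, a white frosted bulb 27 mm wide standing 20 mm above the block's top at x = -31 mm, and a flat bare-metal tag on top at x = +22 mm: a CROSS of two bars 46 mm long (rejected). Origin: centre of the underside, z up through the top. Starts flat on the cart; may be absent
- pass_nest: fixed wooden nest board with FOUR bays side by side, the pass nest. 137 (x) x 294 mm (y); bay centres at y = -105, -35, +35 and +105 mm. Origin: centre of the underside, 6 mm thick floor; bay floors 113 mm (x) by 56 mm (y), with lips between and around them 14 mm wide (12 mm at the x ends), their tops at z = 16 mm. A carrier lies in a bay with its long side along the nest's x, either way round
- reject_nest: fixed wooden nest board with TWO bays side by side, the reject nest. 137 (x) x 154 mm (y); bay centres at y = -35 and +35 mm. Origin: centre of the underside, 6 mm thick floor; bay floors 113 mm (x) by 56 mm (y), with lips between and around them 14 mm wide (12 mm at the x ends), their tops at z = 16 mm. A carrier lies in a bay with its long side along the nest's x, either way round
- dimmer_base: fixed grey slide-dimmer box 90 (x) x 220 (y) x 30 mm high, origin: centre of the underside. The track runs along its y, 12 mm to the robot's side (-x) of the middle; the off end is -y (the robot's right), marked by a brass bar across the track; white ticks grow longer toward full (+y)
- dimmer (a joint): position of the dimmer's sliding grip, m: 0 = fully off (-y end), 0.14 = full; the grip stands at y = (value - 0.07) m in the frame of the dimmer box, x = -12 mm; stays where left, stops at both ends, about 1.5 N to move
- dimmer_top (a point): centre of the top of the sliding grip, on its white line; its y is the track's direction. The grip is a black block 40 mm (across the track, x) x 16 mm (along the track, y) x 28 mm high, its top 64 mm above the cart and its underside 6 mm above the dimmer's box
- pointer_tip (a point): tip of the small brass pointer that lies on the far (+x) edge of the dimmer's box and points at the track (same axes as the box); its place along the track varies. It cannot be felt or moved by the robot. The grip is set when its white line is level with this tip along y (dimmer_top and pointer_tip have the same y in the box's frame)
- valve: loose amber glass rectifier valve standing upright, 54 mm wide, 108 mm high, origin under its base; a bystander to leave alone
- bulb: loose frosted bulb standing on its brass cap, 48 mm wide, 68 mm high, origin under its cap; a bystander to leave alone
- wood_knob: loose varnished wooden knob 46 mm wide, 28 mm high, on the cart; a bystander
- socket: fixed lamp socket 39 mm high, 30 mm wide on a brass plate 60 mm square; a bystander
Mind the look-alikes: they are no part of the job. What is shaped like the carrier_b but pink or turquoise is not meant. What is shaped like the carrier_d but purple is not meant.

How it is judged:
On the way, in this order (a step that is already met when the one before it is completed fails the run):
1. the dimmer is slid fully off (within 8 mm of its end) (value of joint dimmer below 0.008 m), for 0.2 s.
2. every carrier present lies in a bay of its nest while the dimmer is still off (within 15 mm of its end) (x of carrier_a in the frame of pass_nest between -0.02 and 0.02 m and y of carrier_a in the frame of pass_nest between -0.14 and 0.14 m and z of carrier_a in the frame of pass_nest between 0.002 and 0.01 m and angle between each of carrier_a, carrier_b, carrier_c, carrier_d, carrier_e, carrier_f's own z axis and vertical below 0.08 rad and linear speed of each of carrier_a, carrier_b, carrier_c, carrier_d, carrier_e, carrier_f below 0.03 m/s and x of carrier_b in the frame of pass_nest between -0.02 and 0.02 m and y of carrier_b in the frame of pass_nest between -0.14 and 0.14 m and z of carrier_b in the frame of pass_nest between 0.002 and 0.01 m and x of carrier_c in the frame of pass_nest between -0.02 and 0.02 m and y of carrier_c in the frame of pass_nest between -0.14 and 0.14 m and z of carrier_c in the frame of pass_nest between 0.002 and 0.01 m and x of carrier_d in the frame of pass_nest between -0.02 and 0.02 m and y of carrier_d in the frame of pass_nest between -0.14 and 0.14 m and z of carrier_d in the frame of pass_nest between 0.002 and 0.01 m and x of carrier_e in the frame of reject_nest between -0.02 and 0.02 m and y of carrier_e in the frame of reject_nest between -0.07 and 0.07 m and z of carrier_e in the frame of reject_nest between 0.002 and 0.01 m and x of carrier_f in the frame of reject_nest between -0.02 and 0.02 m and y of carrier_f in the frame of reject_nest between -0.07 and 0.07 m and z of carrier_f in the frame of reject_nest between 0.002 and 0.01 m and value of joint dimmer below 0.015 m), for 0.2 s.
3. the dimmer is slid up to its full end (within 8 mm) (value of joint dimmer above 0.132 m), for 0.2 s.
4. the grip's white line is level with the pointer (within 6 mm along the track) (y of dimmer_top in the frame of pointer_tip between -0.006 and 0.006 m), for 0.2 s.
At the end, for the whole second after the job is handed in: Every carrier present lies at rest on the floor of a bay (underside within 4 mm of the floor, tilt under 0.08 rad), round tags in the pass nest and crosses in the reject nest, and the dimmer's white line is within 6 mm of the pointer along the track (all of step 4 and x of carrier_a in the frame of pass_nest between -0.02 and 0.02 m and y of carrier_a in the frame of pass_nest between -0.14 and 0.14 m and z of carrier_a in the frame of pass_nest between 0.002 and 0.01 m and angle between each of carrier_a, carrier_b, carrier_c, carrier_d, carrier_e, carrier_f's own z axis and vertical below 0.08 rad and linear speed of each of carrier_a, carrier_b, carrier_c, carrier_d, carrier_e, carrier_f below 0.03 m/s and x of carrier_b in the frame of pass_nest between -0.02 and 0.02 m and y of carrier_b in the frame of pass_nest between -0.14 and 0.14 m and z of carrier_b in the frame of pass_nest between 0.002 and 0.01 m and x of carrier_c in the frame of pass_nest between -0.02 and 0.02 m and y of carrier_c in the frame of pass_nest between -0.14 and 0.14 m and z of carrier_c in the frame of pass_nest between 0.002 and 0.01 m and x of carrier_d in the frame of pass_nest between -0.02 and 0.02 m and y of carrier_d in the frame of pass_nest between -0.14 and 0.14 m and z of carrier_d in the frame of pass_nest between 0.002 and 0.01 m and x of carrier_e in the frame of reject_nest between -0.02 and 0.02 m and y of carrier_e in the frame of reject_nest between -0.07 and 0.07 m and z of carrier_e in the frame of reject_nest between 0.002 and 0.01 m and x of carrier_f in the frame of reject_nest between -0.02 and 0.02 m and y of carrier_f in the frame of reject_nest between -0.07 and 0.07 m and z of carrier_f in the frame of reject_nest between 0.002 and 0.01 m and velocity of joint dimmer below 0.01 m/s); the robot touches nothing.
It fails at once if the valve is moved more than 40 mm or tipped over (distance of valve from where it was at the start of the episode above 0.04 m or angle between valve's own z axis and vertical above 0.6 rad).
It fails at once if the bulb is moved more than 40 mm or tipped over (distance of bulb from where it was at the start of the episode above 0.04 m or angle between bulb's own z axis and vertical above 0.6 rad).
Of carrier_a, carrier_b, carrier_c, carrier_d, carrier_e, carrier_f only 5 to 6 are there at a start; the rules pass over those that are not, and their reading is None.
At some moment in a run one of carrier_a, carrier_b, carrier_c, carrier_d, carrier_e, carrier_f may be knocked a few centimetres aside while the robot is not near it.
Once in a run the grip may slacken for a moment while it holds something.
It also fails if it takes over 210 s, if anything falls off the work surface, if the arm or the gripper's body presses on something with over 40 N, if the wrist force passes 120 N, or if a joint passes its speed limit or range.

## Working session

There is one attempt and no reset: what is moved stays moved. The work goes in short steps, Python scripts to look and compute and a tool call to move; the robot and the scene stay as the last step left them, time stands still between calls to the robot, and variables do not carry over. Pictures are saved under pics/ and viewed, at most 14 in all, crops included, and the job is handed in when it is done.

Besides the shell and the picture viewer there is one more tool, called as name(argument=value, ...), one argument or row to a line, values as JSON. move_arm: Moves the arm, as the interface text tells. Its arguments: {"type":"object","properties":{"targets":{"type":"array","items":{"type":"array","items":{"type":"array","items":{"type":"number"}}}},"newtons":{"type":"number"}},"required":["targets"]}

```bash
mkdir -p pics; ls
python3 - <<'E'
from plant import r
import cv2,numpy as np
s=r.get_state();print({k:np.round(v,3).tolist() for k,v in s.items()})
for n in("scene","side","wrist"):
    c=r.camera_info(n);print(n,c['fx'],c['cx'],c['cy'],np.round(c['R'],3).tolist(),np.round(c['t'],3).tolist(), np.round(-c['R'].T@c['t'],3))
    cv2.imwrite(f"pics/{n}0.png",r.snapshot(n)[:,:,::-1])
E
```

```text
pics
{'clock': 0.0, 'q': [-1.307, 0.69, -0.194, 1.566, 0.157, 0.903, -0.215], 'qd': [0.001, -0.001, -0.001, -0.0, 0.001, -0.001, -0.001], 'joint_torque': [0.0, -52.757, -1.267, -15.343, -0.053, 0.007, 0.0], 'tool_pos': [0.142, 0.608, 0.238], 'eef_rot': [0.115, 0.993, -0.001, -0.0], 'contact_force': [0.481, -0.432, 0.038], 'moment': [-0.02, 0.055, 0.041], 'finger_force': 0.0, 'opening': 1.002}
scene 595.2783613413721 324.0257354980216 234.22176569986246 [[0.877, 0.481, 0.017], [0.383, -0.677, -0.629], [-0.291, 0.557, -0.778]] [-0.559, -0.166, 1.689] [ 1.046 -0.785  1.218]
side 585.9367642536827 313.564763625153 250.71663220198045 [[0.838, -0.545, 0.016], [-0.302, -0.488, -0.819], [0.454, 0.681, -0.574]] [-0.481, 0.26, 1.098] [-0.016 -0.884  0.85 ]
wrist 354.12350853904434 316.24058788785203 235.328963949204 [[0.228, 0.974, -0.001], [0.941, -0.22, 0.256], [0.249, -0.059, -0.967]] [-0.624, -0.035, 0.387] [0.079 0.623 0.383]
```

View pics/scene0.png

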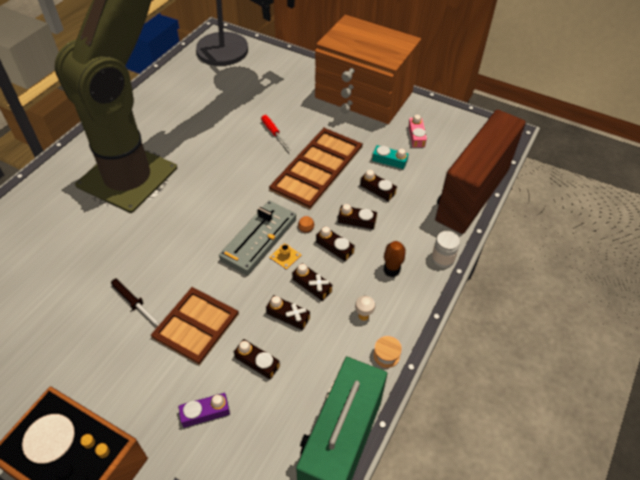

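View pics/side0.png

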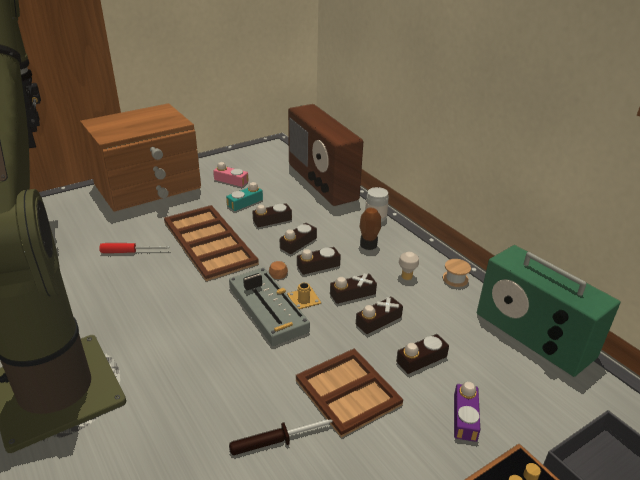

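Six brown carriers: four discs at about (378,184), (357,216), (335,242), (257,357) in the scene view, and two crosses at (312,281), (288,311). Pink, turquoise and purple ones are decoys. I'll enlarge both views to get accurate pixels.

Run:
```python
import cv2
a=cv2.imread('pics/scene0.png')[120:390,150:420];cv2.imwrite('pics/sc.png',cv2.resize(a,(594,594),interpolation=cv2.INTER_CUBIC))
a=cv2.imread('pics/side0.png')[190:440,160:460];cv2.imwrite('pics/sd.png',cv2.resize(a,(720,600),interpolation=cv2.INTER_CUBIC))
```

```text
(no output)
```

View pics/sc.png

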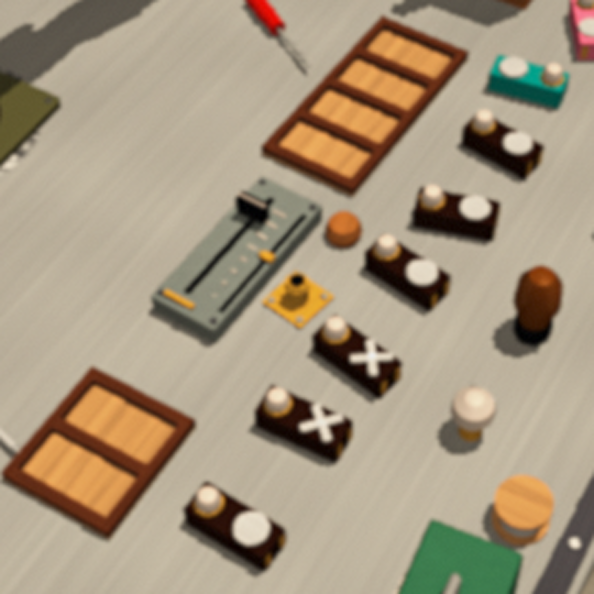

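View pics/sd.png

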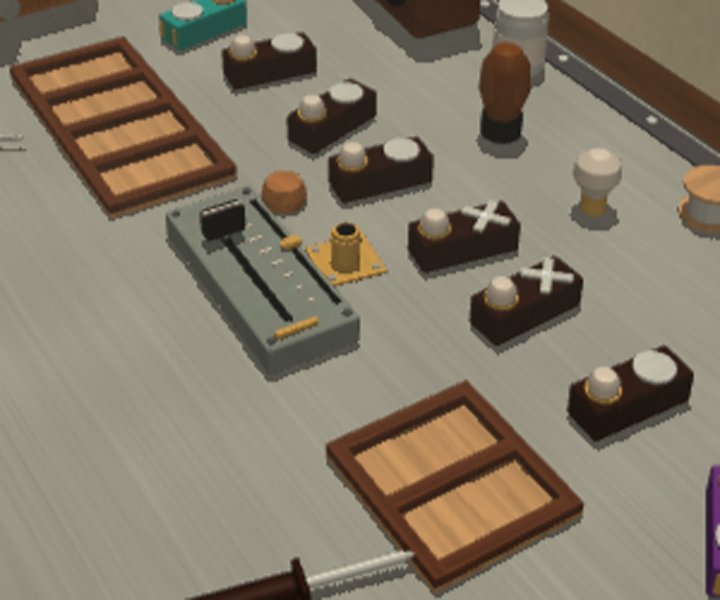

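```bash
cat > h.py <<'E'
import numpy as np,cv2
from plant import r
def px(p,sc,off): return np.array(p,float)/sc+off
def ray(c,p):
    R,t=np.array(c['R']),np.array(c['t']); o=-R.T@t
    d=R.T@np.array([(p[0]-c['cx'])/c['fx'],(p[1]-c['cy'])/c['fy'],1]);return o,d
def at(c,p,z):
    o,d=ray(c,p);return (o+d*(z-o[2])/d[2])[:2]
def tri(c1,p1,c2,p2):
    A=np.zeros((3,3));b=np.zeros(3)
    for c,p in((c1,p1),(c2,p2)):
        o,d=ray(c,p);d/=np.linalg.norm(d);M=np.eye(3)-np.outer(d,d);A+=M;b+=M@o
    return np.linalg.solve(A,b)
E
python3 - <<'E'
from h import *
S,D=r.camera_info('scene'),r.camera_info('side')
fs=lambda p:px(p,2.2,[150,120]); fd=lambda p:px(p,2.4,[160,190])
P={
'C1':[(484,122),(518,143),(243,46),(288,42)],'C2':[(432,197),(476,207),(313,107),(346,92)],
'C3':[(387,247),(422,272),(352,156),(401,149)],'C4':[(335,330),(372,357),(434,222),(487,216)],
'C5':[(277,402),(322,423),(501,292),(547,275)],'C6':[(208,498),(252,529),(603,384),(655,367)]}
for k,(b,t,b2,t2) in P.items():
    T=[at(S,fs(t),.036),at(D,fd(t2),.036)];B=[at(S,fs(b),.042),at(D,fd(b2),.042)]
    t=np.mean(T,0);b=np.mean(B,0);d=t-b
    print(k,'tag',np.round(T,3).tolist(),'bulb',np.round(B,3).tolist(),'len',np.round(np.linalg.norm(d)*1e3),'yaw',np.round(np.degrees(np.arctan2(d[1],d[0])),1),'ctr',np.round((31*t+22*b)/53,3))
def box(n,s,d,z):
    a=np.array([at(S,fs(p),z) for p in s]);b=np.array([at(D,fd(p),z) for p in d])
    for q in (a,b): print(n,np.round(q,3).tolist(),'ctr',np.round(q.mean(0),3),'sides',[int(1e3*np.linalg.norm(q[i]-q[i-1])) for i in range(4)])
box('pass',[(262,151),(387,17),(467,55),(351,192)],[(12,70),(124,40),(235,170),(113,212)],.016)
box('rej',[(95,370),(194,424),(107,535),(4,472)],[(327,450),(466,384),(582,503),(437,585)],.016)
box('dim',[(155,297),(262,180),(322,208),(211,330)],[(167,212),(248,187),(357,320),(270,358)],.030)
print('grip',at(S,fs((253,203)),.064),at(D,fd((222,208)),.064))
print('ptr',at(S,fs((261,252)),.031),at(D,fd((282,243)),.031))
print('offbar',at(S,fs((179,298)),.031),at(D,fd((297,327)),.031))
print('bulb',at(S,fs((470,438)),0),at(D,fd((594,212)),0),'valve',at(S,fs((532,335)),0),at(D,fd((502,132)),0),'knob',at(S,fs((344,225)),.028),at(D,fd((284,183)),.028),'socket',at(S,fs((297,280)),.039),at(D,fd((346,231)),.039))
E
```

```text
C1 tag [[0.666, 0.298], [0.661, 0.301]] bulb [[0.615, 0.304], [0.609, 0.311]] len 52.0 yaw -9.0 ctr [0.642 0.303]
C2 tag [[0.667, 0.177], [0.661, 0.179]] bulb [[0.616, 0.16], [0.612, 0.165]] len 53.0 yaw 17.0 ctr [0.643 0.172]
C3 tag [[0.656, 0.058], [0.652, 0.061]] bulb [[0.606, 0.066], [0.599, 0.069]] len 52.0 yaw -9.3 ctr [0.633 0.063]
C4 tag [[0.664, -0.073], [0.659, -0.073]] bulb [[0.613, -0.065], [0.607, -0.06]] len 53.0 yaw -11.3 ctr [ 0.64  -0.069]
C5 tag [[0.659, -0.172], [0.653, -0.17]] bulb [[0.606, -0.176], [0.6, -0.172]] len 53.0 yaw 3.2 ctr [ 0.634 -0.172]
C6 tag [[0.66, -0.311], [0.655, -0.309]] bulb [[0.605, -0.306], [0.601, -0.306]] len 55.0 yaw -4.5 ctr [ 0.635 -0.308]
pass [[0.385, 0.144], [0.4, 0.444], [0.53, 0.43], [0.516, 0.139]] ctr [0.458 0.29 ] sides [131, 300, 130, 291]
pass [[0.386, 0.438], [0.519, 0.432], [0.506, 0.142], [0.373, 0.143]] ctr [0.446 0.289] sides [295, 133, 291, 132]
rej [[0.401, -0.225], [0.534, -0.229], [0.531, -0.379], [0.396, -0.373]] ctr [ 0.465 -0.302] sides [148, 132, 150, 135]
rej [[0.387, -0.227], [0.524, -0.226], [0.523, -0.376], [0.386, -0.378]] ctr [ 0.455 -0.302] sides [151, 136, 149, 136]
dim [[0.408, -0.118], [0.419, 0.092], [0.505, 0.089], [0.488, -0.126]] ctr [ 0.455 -0.016] sides [80, 210, 86, 215]
dim [[0.41, 0.099], [0.494, 0.093], [0.481, -0.125], [0.394, -0.126]] ctr [ 0.445 -0.015] sides [224, 84, 217, 86]
grip [0.4465867  0.03126694] [0.4373326  0.03690379]
ptr [ 0.477975   -0.00472226] [ 4.78238215e-01 -3.01853320e-04]
offbar [ 0.43303489 -0.10692494] [ 0.43183843 -0.10567599]
bulb [ 0.79477564 -0.09167149] [ 0.78339109 -0.08809293] valve [0.79630092 0.0645017 ] [0.79124898 0.07160329] knob [0.54023712 0.08067339] [0.52853493 0.08248809] socket [ 0.53909362 -0.02453558] [ 0.53238302 -0.02498062]
```

move_arm(
  targets=[
    [[0.5, 0, 0, -60, 0, 0, 0], [0.5, 0, 0, -120, 0, 0, 0], [0.5, -439, -522, -120, 0, 0, -13.2], [0.5, -439, -522, -120, 0, 0, -13.2], [0.5, -439, -522, -120, 0, 0, -13.2], [0.5, -439, -522, -120, 0, 0, -13.2], [0.5, -439, -522, -120, 0, 0, -13.2], [0.5, -439, -522, -120, 0, 0, -13.2], [0.5, -439, -522, -120, 0, 0, -13.2], [0.5, -439, -522, -120, 0, 0, -13.2]],
  ],
)

```text
clock: 1.4
tool_pos: [0.3691, 0.1608, 0.3588]
eef_rot: [-0.0, 1.0, 0.0, 0.0]
contact_force: [1.0, -0.3, 0.6]
opening: 0.496
finger_force: 0.0
```

move_arm(
  targets=[
    [[0.5, -81, -161, 0, 0, 0, 0], [0.5, -81, -161, 0, 0, 0, 0], [0.5, -81, -161, 0, 0, 0, 0], [0.5, -81, -161, 0, 0, 0, 0], [0.5, -81, -161, 0, 0, 0, 0]],
  ],
)

```text
clock: 2.02
tool_pos: [0.4492, 0.0023, 0.3584]
eef_rot: [-0.0, 1.0, 0.0, -0.0]
contact_force: [-0.8, 0.0, 0.4]
opening: 0.5
finger_force: 0.0
```

Run:
```python
from h import *
s=r.get_state();print(s['tool_pos'],s['eef_rot'],np.abs(s['qd']).max())
import pickle;c=r.camera_info('wrist');im=r.snapshot('wrist')[:,:,::-1]
pickle.dump(c,open('w1.pkl','wb'));cv2.imwrite('pics/w1.png',im);cv2.imwrite('pics/w1b.png',cv2.resize(im,(800,600),interpolation=cv2.INTER_CUBIC))
```

```text
[0.44915812 0.0023499  0.35844402] [-4.38642882e-04  9.99999730e-01  3.38516380e-04 -4.83661558e-04] 0.025780241004600208
```

View pics/w1b.png

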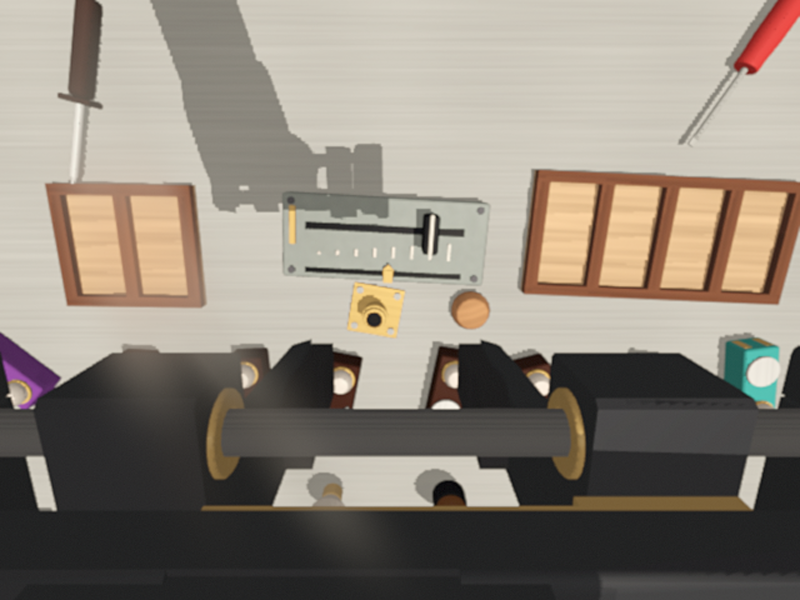

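Run:
```python
from h import *
import pickle
c=pickle.load(open('w1.pkl','rb'))
f=lambda p:px(p,1.25,[0,0])
for n,p,z in [('grip',(431,234),.064),('ptr',(388,264),.032),('track0',(306,225),.03),('track1',(464,233),.03),('off',(292,225),.031),('knob',(471,307),.02),('sock',(374,318),.039)]: print(n,np.round(at(c,f(p),z),4))
for n,P,z in [('dim',[(285,192),(490,204),(484,286),(283,275)],.03),('rej',[(47,184),(192,184),(204,306),(69,305)],.016),('passbay ',[(548,182),(603,184),(589,290),(537,286)],.008),('bay2',[(615,184),(664,187),(650,293),(600,291)],.008),('bay3',[(677,187),(727,190),(711,296),(661,293)],.008),('bay4',[(739,190),(790,193),(770,298),(723,296)],.008),('r1',[(66,194),(119,193),(128,297),(82,297)],.008),('r2',[(129,193),(180,193),(192,295),(138,297)],.008)]:
    q=np.array([at(c,f(p),z) for p in P]);e=q[1]-q[0]+q[2]-q[3];print(n,np.round(q,3).tolist(),np.round(q.mean(0),4),'yaw',np.round(np.degrees(np.arctan2(e[1],e[0]))-90,1),[int(1e3*np.linalg.norm(q[i]-q[i-1])) for i in range(4)])
```

```text
grip [0.4384 0.0377]
ptr [ 0.4747 -0.0055]
track0 [ 0.4331 -0.0924]
track1 [0.4415 0.0756]
off [ 0.433 -0.107]
knob [0.5266 0.0885]
sock [ 0.5337 -0.021 ]
dim [[0.399, -0.113], [0.411, 0.102], [0.5, 0.1], [0.487, -0.12]] [ 0.4492 -0.0078] yaw -3.2 [88, 214, 88, 220]
rej [[0.391, -0.369], [0.391, -0.215], [0.527, -0.217], [0.526, -0.371]] [ 0.4586 -0.2929] yaw -0.2 [134, 154, 135, 154]
passbay  [[0.389, 0.168], [0.391, 0.228], [0.51, 0.226], [0.505, 0.166]] [0.4486 0.1968] yaw -3.2 [116, 59, 118, 60]
bay2 [[0.391, 0.241], [0.394, 0.295], [0.513, 0.297], [0.511, 0.239]] [0.4523 0.2678] yaw -2.8 [119, 53, 119, 58]
bay3 [[0.394, 0.309], [0.397, 0.364], [0.517, 0.368], [0.513, 0.31]] [0.4554 0.3376] yaw -3.4 [119, 55, 119, 58]
bay4 [[0.397, 0.377], [0.4, 0.433], [0.519, 0.437], [0.517, 0.382]] [0.4584 0.4074] yaw -2.9 [119, 56, 118, 55]
r1 [[0.402, -0.357], [0.401, -0.299], [0.518, -0.307], [0.518, -0.36]] [ 0.4598 -0.3307] yaw 0.6 [116, 57, 117, 53]
r2 [[0.401, -0.288], [0.401, -0.232], [0.516, -0.233], [0.518, -0.295]] [ 0.4589 -0.2621] yaw 1.2 [117, 55, 115, 62]
```

The wrist view shows the dimmer grip at (431,234), the pointer tip at (388,264), the reject nest on the left and the pass nest on the right. The sizes match the ones given. Next I'll go down over the dimmer grip.

move_arm(
  targets=[
    [[0.6, 9, 34, 60, 0, 0, 3.2], [0.6, 9, 34, 120, 0, 0, 3.2], [0.6, 9, 34, 180, 0, 0, 3.2], [0.6, 9, 34, 220, 0, 0, 3.2], [0.6, 9, 34, 250, 0, 0, 3.2], [0.6, 9, 34, 250, 0, 0, 3.2]],
  ],
)

```text
clock: 2.82
tool_pos: [0.4391, 0.0373, 0.1075]
eef_rot: [0.026, 1.0, 0.0, -0.002]
contact_force: [-0.3, 0.1, 0.5]
opening: 0.601
finger_force: 0.0
```

Run:
```python
from h import *
import pickle
s=r.get_state();print(s['tool_pos'],s['eef_rot'],np.abs(s['qd']).max())
c=r.camera_info('wrist');im=r.snapshot('wrist')[:,:,::-1]
pickle.dump(c,open('w2.pkl','wb'));cv2.imwrite('pics/w2.png',im);print(im.shape, r.get_state()['tool_pos'])
cv2.imwrite('pics/w2b.png',cv2.resize(im,(800,600),interpolation=cv2.INTER_CUBIC))
```

```text
[0.43906918 0.03731933 0.10745567] [ 2.59630457e-02  9.99660659e-01  6.34565691e-05 -2.11711434e-03] 0.05928783197878433
(480, 640, 3) [0.43994905 0.03707825 0.10863088]
```

View pics/w2b.png

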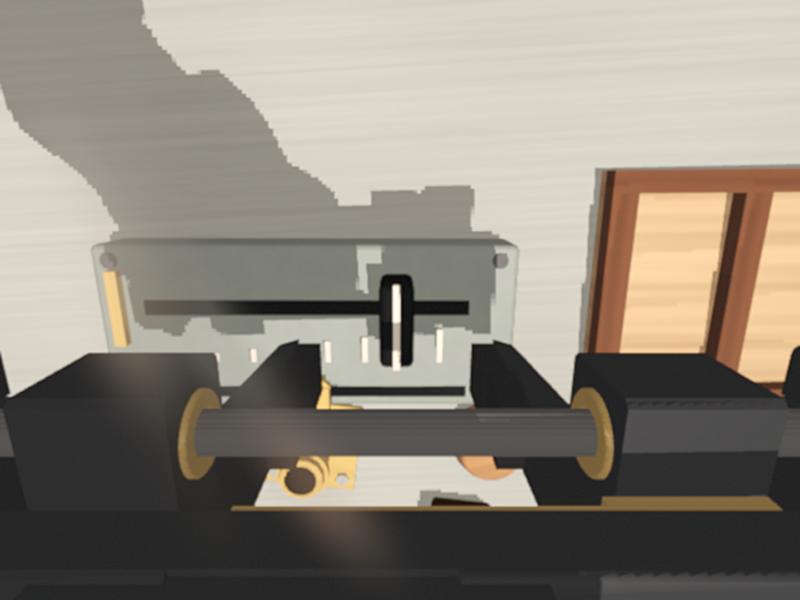

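The grip is centred between the fingers (its line at column 397, the tool centre at 395) and the track is parallel to the image rows. I'll descend and grip it.

move_arm(
  targets=[
    [[0.6, 0, 1, 30, 0, 0, 0], [0.6, 0, 1, 55, 0, 0, 0], [0.6, 0, 1, 66, 0, 0, 0], [0.1, 0, 1, 66, 0, 0, 0], [0.1, 0, 1, 66, 0, 0, 0], [0.1, 0, 1, 66, 0, 0, 0], [0.1, 0, 1, 66, 0, 0, 0]],
  ],
  newtons=12,
)

```text
clock: 3.75
tool_pos: [0.4414, 0.037, 0.0435]
eef_rot: [0.028, 1.0, 0.0, 0.001]
contact_force: [0.9, -0.4, 5.3]
opening: 0.182
finger_force: 12.0
```

move_arm(
  targets=[
    [[0.1, 0, -30, 0, 0, 0, 0], [0.1, 0, -60, 0, 0, 0, 0], [0.1, 0, -90, 0, 0, 0, 0], [0.1, 0, -108, 0, 0, 0, 0], [0.1, 0, -112, 0, 0, 0, 0], [0.1, 0, -112, 0, 0, 0, 0], [0.1, 0, -112, 0, 0, 0, 0]],
  ],
)

```text
clock: 4.62
tool_pos: [0.4355, -0.0756, 0.0435]
eef_rot: [0.028, 1.0, -0.001, 0.001]
contact_force: [-0.0, -1.7, 6.8]
opening: 0.18
finger_force: 12.0
```

move_arm(
  targets=[
    [[0.1, 0, -3, 0, 0, 0, 0], [0.1, 0, -6, 0, 0, 0, 0], [0.1, 0, -6, 0, 0, 0, 0]],
  ],
)

```text
clock: 5.0
tool_pos: [0.4353, -0.0793, 0.0435]
eef_rot: [0.027, 1.0, 0.001, 0.001]
contact_force: [0.2, 3.7, 6.8]
opening: 0.182
finger_force: 12.0
```

move_arm(
  targets=[
    [[0.1, 0, -3, 0, 0, 0, 0], [0.1, 0, -5, 0, 0, 0, 0], [0.1, 0, -5, 0, 0, 0, 0]],
  ],
)

```text
clock: 5.38
tool_pos: [0.4354, -0.0794, 0.0434]
eef_rot: [0.024, 1.0, 0.005, 0.002]
contact_force: [-0.5, 11.7, 9.1]
opening: 0.184
finger_force: 12.0
```

The stop is felt at y = −0.0794, so the dimmer is off. That agrees with the wrist measurement, while the static cameras read about 6 mm low in y. I'll release and rise for a view of the carriers.

move_arm(
  targets=[
    [[0.1, 0, 7, 0, 0, 0, 0], [0.5, 0, 7, 0, 0, 0, 0], [0.5, 0, 7, 0, 0, 0, 0], [0.5, 0, 7, -50, 0, 0, 0], [0.5, 0, 7, -100, 0, 0, -3.2], [0.5, -50, 40, -160, 0, 0, -3.2], [0.5, -100, 80, -220, 0, 0, -3.2], [0.5, -135, 85, -280, 0, 0, -3.2], [0.5, -135, 85, -310, 0, 0, -3.2], [0.5, -135, 85, -310, 0, 0, -3.2]],
  ],
)

```text
clock: 6.62
tool_pos: [0.5756, -0.0074, 0.3562]
eef_rot: [-0.0, 1.0, 0.001, 0.003]
contact_force: [-0.9, -0.4, -1.0]
opening: 0.499
finger_force: 0.0
```

Run:
```python
from h import *
import pickle
r.snapshot('wrist');r.snapshot('wrist')
s=r.get_state();print(s['clock'],s['tool_pos'],s['eef_rot'],np.abs(s['qd']).max())
c=r.camera_info('wrist');im=r.snapshot('wrist')[:,:,::-1]
pickle.dump(c,open('w3.pkl','wb'));cv2.imwrite('pics/w3.png',im)
cv2.imwrite('pics/w3b.png',cv2.resize(im,(800,600),interpolation=cv2.INTER_CUBIC))
```

```text
6.725 [ 0.57437737 -0.00825387  0.35414854] [-1.69472162e-04  9.99998772e-01  3.88344046e-04  1.50861044e-03] 0.08340918359578829
```

View pics/w3b.png

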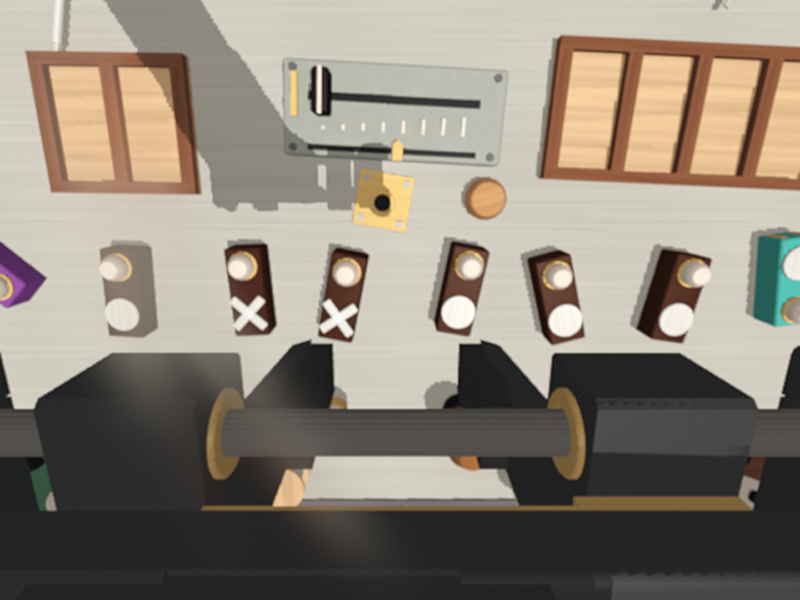

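Run:
```python
from h import *
import pickle
c=pickle.load(open('w3.pkl','rb'))
f=lambda p:px(p,1.25,[0,0])
print('grip (0.4353,-0.0794)',np.round(at(c,f((320,90)),.064),4),'ptr',np.round(at(c,f((397,142)),.032),4))
for n,b,t in [('C1',(691,273),(676,320)),('C2',(557,275),(565,320)),('C3',(469,266),(458,312)),('C4',(346,272),(339,320)),('C5',(242,267),(249,314)),('C6',(117,268),(122,314))]:
    b=at(c,f(b),.041);t=at(c,f(t),.036);d=t-b
    print(n,np.round(t,4),np.round(np.linalg.norm(d)*1e3,1),'yaw',np.round(np.degrees(np.arctan2(d[1],d[0])),1),'ctr',np.round(t-.022*d/np.linalg.norm(d),4))
for n,P,z in [('rejtop',[(26,52),(185,55),(199,193),(53,191)],.016),('r1',[(48,65),(105,66),(115,181),(64,181)],.008),('r2',[(117,66),(176,68),(185,183),(127,182)],.008),('p1',[(571,49),(629,52),(614,175),(558,168)],.008),('p2',[(641,53),(698,56),(682,175),(626,172)],.008),('p3',[(711,56),(769,59),(750,179),(694,177)],.008)]:
    q=np.array([at(c,f(p),z) for p in P]);e=q[1]-q[0]+q[2]-q[3];print(n,np.round(q.mean(0),4),'yaw',np.round(np.degrees(np.arctan2(e[1],e[0]))-90,1),[int(1e3*np.linalg.norm(q[i]-q[i-1])) for i in range(4)])
```

```text
grip (0.4353,-0.0794) [ 0.4341 -0.0763] ptr [ 0.4765 -0.0065]
C1 [0.6623 0.3004] 54.1 yaw -4.2 ctr [0.6404 0.302 ]
C2 [0.6622 0.1783] 54.0 yaw 16.6 ctr [0.6412 0.172 ]
C3 [0.653  0.0603] 53.0 yaw -9.8 ctr [0.6313 0.0641]
C4 [ 0.6621 -0.0701] 55.8 yaw -10.1 ctr [ 0.6405 -0.0662]
C5 [ 0.6552 -0.1683] 53.4 yaw 1.3 ctr [ 0.6332 -0.1688]
C6 [ 0.6551 -0.3072] 52.7 yaw -6.6 ctr [ 0.6333 -0.3047]
rejtop [ 0.4592 -0.2938] yaw -0.9 [133, 155, 132, 154]
r1 [ 0.4581 -0.3327] yaw -0.5 [113, 57, 112, 54]
r2 [ 0.4596 -0.2621] yaw -1.4 [113, 59, 112, 62]
p1 [0.4464 0.1961] yaw -4.8 [114, 58, 118, 61]
p2 [0.4492 0.2677] yaw -2.8 [114, 57, 115, 60]
p3 [0.4529 0.3402] yaw -2.3 [117, 58, 116, 60]
```

Grip check: measured (0.4341, −0.0763) against the felt (0.4353, −0.0794), so I'm within 3 mm. I'll write a helper that turns world targets into tool-frame deltas and flags any moved carrier, then start with the crosses.

```bash
cat >> h.py <<'E'
CAR=dict(C1=(.6404,.302,-8.8),C2=(.6412,.171,15.5),C3=(.6313,.0625,-10),C4=(.6405,-.068,-10),C5=(.6332,-.171,3.4),C6=(.6333,-.3075,-3.5))
BAY=dict(p1=(.4465,.195,-3),p2=(.450,.265,-3),p3=(.454,.335,-3),p4=(.4575,.405,-3),r1=(.4585,-.332,-.8),r2=(.4595,-.262,-.8))
from scipy.spatial.transform import Rotation as Ro
def go(*wps,base=None):
    "deltas [dx,dy,dz mm, rotvec deg] from measured pose to world waypoints (x,y,z,yaw)"
    s=r.get_state();p=s['tool_pos'];R0=Ro.from_quat(s['eef_rot'])
    print('t',round(s['clock'],2),'pos',np.round(p,4),'open',round(s['opening'],3),'F',np.round(s['contact_force'],1),'yaw',round(float(np.degrees(np.arctan2(*(R0.as_matrix()[:2,1]*[-1,1])))),1),'qd',round(float(np.abs(s['qd']).max()),3))
    for x,y,z,w in wps:
        Rt=Ro.from_euler('z',w,degrees=True)*Ro.from_quat([0,1,0,0])
        print(np.round(R0.inv().apply(np.array([x,y,z])-p)*1e3,1),np.round((R0.inv()*Rt).as_rotvec(degrees=True),1))
def moved():
    "patch change against the first scene and side pictures for each carrier"
    out={}
    for n in('scene','side'):
        a=cv2.imread(f'pics/{n}0.png').astype(int);b=r.snapshot(n)[:,:,::-1].astype(int);c=r.camera_info(n)
        cv2.imwrite(f'pics/{n}_now.png',b)
        for k,(x,y,w) in CAR.items():
            q=np.array(c['R'])@[x,y,.03]+c['t'];u=int(c['fx']*q[0]/q[2]+c['cx']);v=int(c['fy']*q[1]/q[2]+c['cy'])
            d=np.abs(a-b)[v-18:v+18,u-20:u+20];out.setdefault(k,[]).append(round(float(d.mean()),1))
    print(out)
E
python3 - <<'E'
from h import *
x,y,w=CAR['C4'];go((x,y,.12,w),(x,y,.016,w));moved()
E
```

```text
t 6.78 pos [ 0.5731 -0.0089  0.3525] open 0.499 F [ 0.5 -0.7 -0.2] yaw 0.0 qd 0.053
[-67.4 -59.  232.5] [-0. -0. 10.]
[-67.5 -59.  336.5] [-0. -0. 10.]
{'C1': [6.6, 4.6], 'C2': [6.6, 4.6], 'C3': [6.3, 3.9], 'C4': [6.5, 4.1], 'C5': [6.4, 3.8], 'C6': [6.5, 4.6]}[ WARN:0@3.022] global loadsave.cpp:1063 imwrite_ Unsupported depth image for selected encoder is fallbacked to CV_8U.
```

move_arm(
  targets=[
    [[0.75, -67, -59, 50, 0, 0, 10], [0.75, -67, -59, 110, 0, 0, 10], [0.75, -67, -59, 170, 0, 0, 10], [0.75, -67, -59, 220, 0, 0, 10], [0.75, -67, -59, 232, 0, 0, 10], [0.75, -67, -59, 232, 0, 0, 10], [0.75, -67, -59, 232, 0, 0, 10]],
  ],
)

```text
clock: 7.75
tool_pos: [0.642, -0.0671, 0.1232]
eef_rot: [0.087, 0.996, 0.0, 0.002]
contact_force: [-0.3, 0.4, -0.0]
opening: 0.75
finger_force: 0.0
```

Run:
```python
from h import *
x,y,w=CAR['C4'];
im=r.snapshot('wrist')[:,:,::-1];cv2.imwrite('pics/w4.png',im)
go((x,y,.017,w))
```

```text
t 7.8 pos [ 0.6421 -0.0672  0.1234] open 0.754 F [ 0.3 -0.   0.2] yaw -10.0 qd 0.005
[  1.9  -1.2 106.4] [0.1 0.3 0. ]
```

View pics/w4.png

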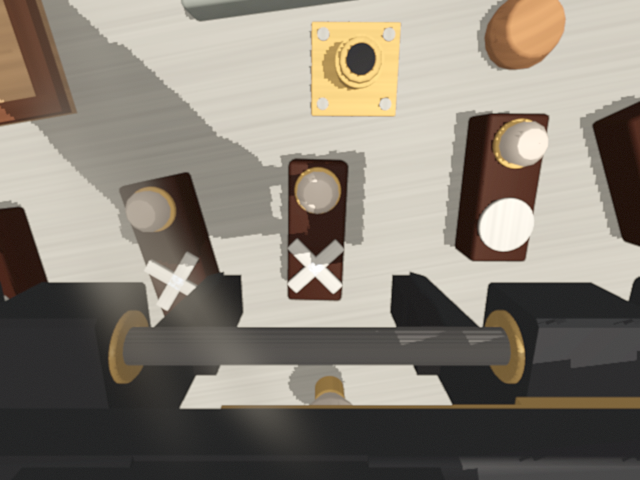

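The cross carrier sits centred and aligned under the tool (tag at (315,268), tool centre column 316). I'll descend, grip and lift.

move_arm(
  targets=[
    [[0.75, 2, -1, 50, 0, 0, 0], [0.75, 2, -1, 95, 0, 0, 0], [0.75, 2, -1, 107, 0, 0, 0], [0.3, 2, -1, 107, 0, 0, 0], [0.3, 2, -1, 107, 0, 0, 0], [0.3, 2, -1, 107, 0, 0, 0], [0.3, 2, -1, 107, 0, 0, 0], [0.3, 2, -1, 80, 0, 0, 0], [0.3, 2, -1, 40, 0, 0, 0], [0.3, 2, -1, 20, 0, 0, 0]],
  ],
  newtons=25,
)

```text
clock: 9.05
tool_pos: [0.6393, -0.0682, 0.103]
eef_rot: [0.087, 0.996, 0.0, 0.001]
contact_force: [0.7, 0.2, -1.1]
opening: 0.452
finger_force: 24.9
```

Run:
```python
from h import *
x,y,w=BAY['r2'];go((x,y,.10,w),(x,y,.023,w))
```

```text
t 9.05 pos [ 0.6393 -0.0682  0.103 ] open 0.452 F [ 0.7  0.2 -1.1] yaw -10.0 qd 0.261
[ 143.5 -222.     2.5] [ 0.   0.2 -9.2]
[ 143.7 -222.1   79.5] [ 0.   0.2 -9.2]
```

move_arm(
  targets=[
    [[0.3, 33, -50, 2, 0, 0, -4], [0.3, 65, -100, 2, 0, 0, -9], [0.3, 96, -150, 2, 0, 0, -9], [0.3, 125, -195, 2, 0, 0, -9], [0.3, 143, -222, 2, 0, 0, -9], [0.3, 143, -222, 2, 0, 0, -9], [0.3, 143, -222, 2, 0, 0, -9]],
  ],
)

```text
clock: 9.93
tool_pos: [0.46, -0.2613, 0.0988]
eef_rot: [0.008, 1.0, 0.0, 0.001]
contact_force: [0.2, -0.6, -0.8]
opening: 0.453
finger_force: 24.9
```

Run:
```python
from h import *
x,y,w=BAY['r2'];go((x,y,.023,w))
c=r.camera_info('wrist');im=r.snapshot('wrist')[:,:,::-1];cv2.imwrite('pics/w5.png',im)
```

```text
t 9.93 pos [ 0.46   -0.2613  0.0988] open 0.453 F [ 0.2 -0.6 -0.8] yaw -0.9 qd 0.021
[ 0.6 -0.8 75.8] [ 0.1  0.1 -0.1]
```

View pics/w5.png

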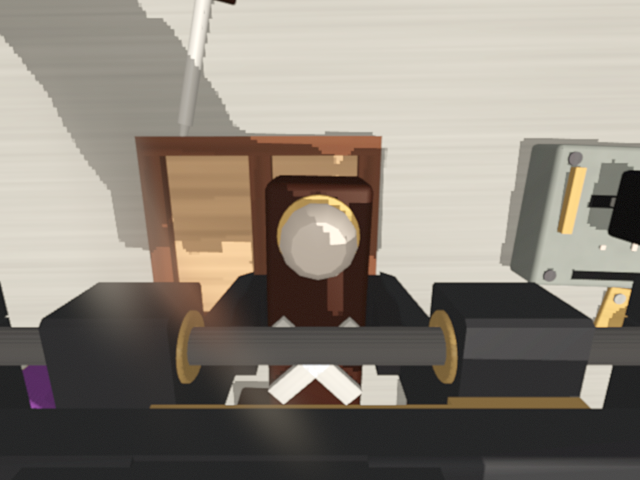

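The carrier is centred over the right-hand reject bay (lips at columns 272 and 371, carrier at 318). I'll lower it and release.

move_arm(
  targets=[
    [[0.3, 1, 2, 35, 0, 0, 0], [0.3, 1, 2, 60, 0, 0, 0], [0.3, 1, 2, 72, 0, 0, 0], [0.3, 1, 2, 75, 0, 0, 0], [0.3, 1, 2, 75, 0, 0, 0], [0.6, 1, 2, 75, 0, 0, 0], [0.6, 1, 2, 75, 0, 0, 0], [0.6, 1, 2, 75, 0, 0, 0], [0.6, 1, 2, 40, 0, 0, 0], [0.6, 1, 2, -20, 0, 0, 0]],
  ],
)

```text
clock: 11.22
tool_pos: [0.4568, -0.2597, 0.1185]
eef_rot: [0.008, 1.0, 0.001, -0.002]
contact_force: [0.7, -0.7, 0.2]
opening: 0.602
finger_force: 0.0
```

Run:
```python
from h import *
x,y,w=CAR['C5'];go((x,y,.12,w),(x,y,.017,w));moved()
```

```text
t 11.22 pos [ 0.4568 -0.2597  0.1185] open 0.602 F [ 0.7 -0.7  0.2] yaw -0.9 qd 1.02
[-174.9   91.6   -2. ] [ 0.1 -0.2 -4.3]
[-175.3   91.4  101. ] [ 0.1 -0.2 -4.3]
{'C1': [7.4, 11.2], 'C2': [7.4, 10.2], 'C3': [7.1, 38.5], 'C4': [71.8, 67.9], 'C5': [8.3, 35.2], 'C6': [7.3, 11.4]}[ WARN:0@5.619] global loadsave.cpp:1063 imwrite_ Unsupported depth image for selected encoder is fallbacked to CV_8U.
```

move_arm(
  targets=[
    [[0.75, -45, 24, 0, 0, 0, -2], [0.75, -95, 50, 0, 0, 0, -4.3], [0.75, -145, 76, 0, 0, 0, -4.3], [0.75, -173, 91, 0, 0, 0, -4.3], [0.75, -173, 91, 10, 0, 0, -4.3], [0.75, -173, 91, 20, 0, 0, -4.3], [0.75, -173, 91, 20, 0, 0, -4.3]],
  ],
)

```text
clock: 12.2
tool_pos: [0.6301, -0.1737, 0.097]
eef_rot: [-0.028, 1.0, -0.0, -0.002]
contact_force: [-0.2, -0.8, -0.9]
opening: 0.748
finger_force: 0.0
```

Run:
```python
from h import *
x,y,w=CAR['C5'];go((x,y,.017,w))
c=r.camera_info('wrist');im=r.snapshot('wrist')[:,:,::-1];cv2.imwrite('pics/w6.png',im)
# tag position from bright blobs in this view
def tags(im,c):
    hsv=cv2.cvtColor(im,cv2.COLOR_BGR2HSV);m=((hsv[...,2]>200)&(hsv[...,1]<25)).astype(np.uint8)
    n,l,s,cc=cv2.connectedComponentsWithStats(m)
    for i in range(1,n):
        if s[i,4]>150 and s[i,1]+s[i,3]<300: print(np.round(cc[i]),s[i,2:],np.round(at(c,cc[i],.036),4))
tags(im,c)
```

```text
t 12.2 pos [ 0.6301 -0.1737  0.097 ] open 0.748 F [-0.2 -0.8 -0.9] yaw 3.3 qd 0.02
[-3.6  2.6 80. ] [-0.  -0.2 -0.1]
```

move_arm(
  targets=[
    [[0.75, -3, 3, 40, 0, 0, 0], [0.75, -3, 3, 70, 0, 0, 0], [0.75, -3, 3, 80, 0, 0, 0], [0.3, -3, 3, 80, 0, 0, 0], [0.3, -3, 3, 80, 0, 0, 0], [0.3, -3, 3, 80, 0, 0, 0], [0.3, -3, 3, 80, 0, 0, 0], [0.3, -3, 3, 50, 0, 0, 0], [0.3, -3, 3, 0, 0, 0, 0], [0.3, -3, 3, 0, 0, 0, 0]],
  ],
)

```text
clock: 13.5
tool_pos: [0.6381, -0.1686, 0.1026]
eef_rot: [-0.029, 1.0, -0.0, 0.004]
contact_force: [-0.5, -0.8, -1.9]
opening: 0.452
finger_force: 24.9
```

Run:
```python
from h import *
x,y,w=BAY['r1'];go((x,y,.10,w),(x,y,.024,w))
```

```text
t 13.5 pos [ 0.6381 -0.1686  0.1026] open 0.452 F [-0.5 -0.8 -1.9] yaw 3.3 qd 0.058
[ 188.8 -152.7    1.3] [-0.   0.4  4.1]
[ 189.4 -152.7   77.3] [-0.   0.4  4.1]
```

move_arm(
  targets=[
    [[0.3, 40, -33, 0, 0, 0, 2], [0.3, 85, -70, 0, 0, 0, 4], [0.3, 130, -105, 0, 0, 0, 4], [0.3, 170, -138, 0, 0, 0, 4], [0.3, 189, -153, 0, 0, 0, 4], [0.3, 189, -153, 0, 0, 0, 4], [0.3, 189, -153, 0, 0, 0, 4], [0.3, 189, -153, 0, 0, 0, 4]],
  ],
)

```text
clock: 14.5
tool_pos: [0.4571, -0.3309, 0.0986]
eef_rot: [0.004, 1.0, 0.001, 0.001]
contact_force: [-0.2, 1.3, -1.3]
opening: 0.453
finger_force: 24.9
```

```bash
cat >> h.py <<'E'
def held(im,c,s):
    "grasp offset of held carrier (mm, along its x) from the brass ring of its bulb"
    hsv=cv2.cvtColor(im,cv2.COLOR_BGR2HSV);m=cv2.inRange(hsv,(15,120,90),(32,255,255));m[:170]=0;m[290:]=0;m[:,:260]=0;m[:,375:]=0
    v,u=np.nonzero(m)
    if len(u)<20: print('no ring',len(u));return
    # top (far from tag) edge of ring: ring radius ~ from width
    w=(u.max()-u.min());top=(u[v<=v.min()+1].mean(),v.min())
    z=s['tool_pos'][2]-.017+.036
    p=at(c,top,z)-s['tool_pos'][:2];L=at(c,(u.min(),v.mean()),z);Rr=at(c,(u.max(),v.mean()),z)
    print('ring top px',np.round(top),'w',w,'rel x of ring rear edge mm',np.round(p*1e3,1),'ring width mm',round(float(np.linalg.norm(L-Rr)*1e3),1))
E
python3 - <<'E'
from h import *
x,y,w=BAY['r1'];go((x,y,.10,w),(x,y,.024,w))
s=r.get_state();c=r.camera_info('wrist');im=r.snapshot('wrist')[:,:,::-1];cv2.imwrite('pics/w7.png',im)
held(im,c,s)
# same for C4 in w5, with camera moved to that pose
R0=Ro.from_quat(s['eef_rot']);p0=s['tool_pos'];p5=np.array([.46,-.2613,.0988]);R5=Ro.from_quat([.008,1,0,.001])
Rc=np.array(c['R']);oc=-Rc.T@c['t'];D=R5*R0.inv();c5=dict(c);c5['R']=Rc@D.as_matrix().T;o5=p5+D.apply(oc-p0);c5['t']=-c5['R']@o5
held(cv2.imread('pics/w5.png'),c5,{'tool_pos':p5})
E
```

```text
t 14.5 pos [ 0.4571 -0.3309  0.0986] open 0.453 F [-0.2  1.3 -1.3] yaw -0.5 qd 0.004
[-1.4 -1.  -1.4] [0.1 0.1 0.3]
[-1.3 -1.1 74.6] [0.1 0.1 0.3]
ring top px [318. 185.] w 81 rel x of ring rear edge mm [-50.2   0.7] ring width mm 29.0
ring top px [337. 176.] w 83 rel x of ring rear edge mm [-53.2   7.8] ring width mm 29.9
```

move_arm(
  targets=[
    [[0.3, -6, 0, 35, 0, 0, 0], [0.3, -6, 0, 60, 0, 0, 0], [0.3, -6, 0, 72, 0, 0, 0], [0.3, -6, 0, 75, 0, 0, 0], [0.3, -6, 0, 75, 0, 0, 0], [0.6, -6, 0, 75, 0, 0, 0], [0.6, -6, 0, 75, 0, 0, 0], [0.6, -6, 0, 75, 0, 0, 0], [0.6, -6, 0, 40, 0, 0, 0], [0.6, -6, 0, -20, 0, 0, 0]],
  ],
)

```text
clock: 15.8
tool_pos: [0.4604, -0.3322, 0.1181]
eef_rot: [0.006, 1.0, 0.001, -0.002]
contact_force: [0.1, -0.8, -0.2]
opening: 0.601
finger_force: 0.0
```

```bash
python3 - <<'E' 2>/dev/null
from h import *
x,y,w=CAR['C6'];go((x,y,.095,w),(x,y,.017,w));moved()
E
```

```text
t 15.8 pos [ 0.4604 -0.3322  0.1181] open 0.601 F [ 0.1 -0.8 -0.2] yaw -0.7 qd 0.893
[-172.7   26.7   22.5] [ 0.1 -0.2  2.8]
[-173.    26.5  100.5] [ 0.1 -0.2  2.8]
{'C1': [7.3, 16.7], 'C2': [7.3, 16.3], 'C3': [7.0, 13.7], 'C4': [71.6, 48.6], 'C5': [76.2, 61.8], 'C6': [7.2, 37.5]}
```

move_arm(
  targets=[
    [[0.75, -50, 7, 0, 0, 0, 2.8], [0.75, -105, 15, 0, 0, 0, 2.8], [0.75, -150, 22, 10, 0, 0, 2.8], [0.75, -171, 25, 22, 0, 0, 2.8], [0.75, -171, 25, 22, 0, 0, 2.8], [0.75, -171, 25, 22, 0, 0, 2.8], [0.75, -171, 25, 22, 0, 0, 2.8], [0.75, -171, 25, 22, 0, 0, 2.8]],
  ],
)

```text
clock: 16.9
tool_pos: [0.6323, -0.3105, 0.0972]
eef_rot: [0.031, 1.0, -0.0, 0.0]
contact_force: [-0.4, -0.4, -0.2]
opening: 0.751
finger_force: 0.0
```

```bash
python3 - <<'E' 2>/dev/null
from h import *
x,y,w=CAR['C6'];go((x,y,.017,w))
E
```

```text
t 16.9 pos [ 0.6323 -0.3105  0.0972] open 0.751 F [-0.4 -0.4 -0.2] yaw -3.5 qd 0.005
[-0.8  3.1 80.2] [-0.  0. -0.]
```

move_arm(
  targets=[
    [[0.75, -1, 3, 40, 0, 0, 0], [0.75, -1, 3, 70, 0, 0, 0], [0.75, -1, 3, 80, 0, 0, 0], [0.75, -1, 3, 80, 0, 0, 0], [0.3, -1, 3, 80, 0, 0, 0], [0.3, -1, 3, 80, 0, 0, 0], [0.3, -1, 3, 80, 0, 0, 0], [0.3, -1, 3, 80, 0, 0, 0]],
  ],
)

```text
clock: 17.9
tool_pos: [0.6345, -0.307, 0.0176]
eef_rot: [0.03, 1.0, -0.0, 0.001]
contact_force: [-0.6, 0.0, 4.5]
opening: 0.455
finger_force: 25.0
```

```bash
python3 - <<'E' 2>/dev/null
from h import *
x,y,w=BAY['p1'];go((x,y,.13,w),(.54,0,.13,-3))
E
```

```text
t 17.9 pos [ 0.6345 -0.307   0.0176] open 0.455 F [-0.6  0.   4.5] yaw -3.5 qd 0.001
[ 218.   489.6 -112.9] [-0.   0.1 -0.5]
[ 112.8  300.6 -112.7] [-0.   0.1 -0.5]
```

move_arm(
  targets=[
    [[0.3, 0, 0, -40, 0, 0, 0], [0.3, 0, 0, -90, 0, 0, 0], [0.3, 23, 52, -113, 0, 0, -0.5], [0.3, 47, 105, -113, 0, 0, -0.5], [0.3, 71, 159, -113, 0, 0, -0.5], [0.3, 95, 213, -113, 0, 0, -0.5], [0.3, 119, 267, -113, 0, 0, -0.5], [0.3, 143, 321, -113, 0, 0, -0.5], [0.3, 167, 375, -113, 0, 0, -0.5], [0.3, 191, 429, -113, 0, 0, -0.5]],
  ],
)

```text
clock: 19.15
tool_pos: [0.4686, 0.1347, 0.1297]
eef_rot: [0.026, 1.0, 0.0, 0.0]
contact_force: [1.2, 0.3, -1.6]
opening: 0.449
finger_force: 25.0
```

move_arm(
  targets=[
    [[0.3, 17, 40, 0, 0, 0, 0], [0.3, 27, 61, 0, 0, 0, 0], [0.3, 27, 61, 20, 0, 0, 0], [0.3, 27, 61, 30, 0, 0, 0], [0.3, 27, 61, 30, 0, 0, 0], [0.3, 27, 61, 30, 0, 0, 0]],
  ],
)

```text
clock: 19.9
tool_pos: [0.4459, 0.1951, 0.1]
eef_rot: [0.026, 1.0, 0.0, 0.0]
contact_force: [-0.0, -0.5, -1.3]
opening: 0.451
finger_force: 25.0
```

```bash
python3 - <<'E' 2>/dev/null
from h import *
x,y,w=BAY['p1'];go((x,y,.024,w))
s=r.get_state();c=r.camera_info('wrist');im=r.snapshot('wrist')[:,:,::-1];cv2.imwrite('pics/w8.png',im)
held(im,c,s)
E
```

```text
t 19.9 pos [0.4459 0.1951 0.1   ] open 0.451 F [-0.  -0.5 -1.3] yaw -3.0 qd 0.007
[-0.6 -0.  76. ] [ 0.  0. -0.]
ring top px [271. 173.] w 86 rel x of ring rear edge mm [-55.1 -13.3] ring width mm 31.0
```

View pics/w8.png

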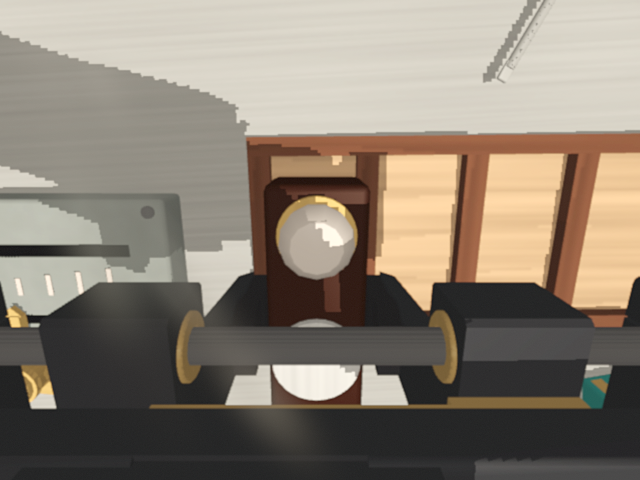

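The disc carrier is centred over the first pass bay (lips at columns 271 and 360, carrier at 316). I'll lower and release.

move_arm(
  targets=[
    [[0.3, 0, 0, 35, 0, 0, 0], [0.3, 0, 0, 60, 0, 0, 0], [0.3, 0, 0, 72, 0, 0, 0], [0.3, 0, 0, 76, 0, 0, 0], [0.3, 0, 0, 76, 0, 0, 0], [0.6, 0, 0, 76, 0, 0, 0], [0.6, 0, 0, 76, 0, 0, 0], [0.6, 0, 0, 76, 0, 0, 0], [0.6, 0, 0, 40, 0, 0, 0], [0.6, 0, 0, -20, 0, 0, 0]],
  ],
)

```text
clock: 21.2
tool_pos: [0.4445, 0.1947, 0.1197]
eef_rot: [0.026, 1.0, -0.001, -0.002]
contact_force: [0.9, -0.1, -0.5]
opening: 0.6
finger_force: 0.0
```

```bash
sed -i 's/m\[:170\]=0/m[:183]=0/' h.py; python3 - <<'E' 2>/dev/null
from h import *
x,y,w=CAR['C3'];go((x,y,.095,w),(x,y,.017,w));moved()
E
```

```text
t 21.2 pos [0.4445 0.1947 0.1197] open 0.6 F [ 0.9 -0.1 -0.5] yaw -2.9 qd 1.326
[-193.4 -122.5   24.4] [-0.1 -0.2  7.1]
[-193.6 -122.3  102.3] [-0.1 -0.2  7.1]
{'C1': [4.7, 6.0], 'C2': [4.7, 6.6], 'C3': [4.5, 6.5], 'C4': [68.5, 66.4], 'C5': [73.1, 75.2], 'C6': [69.7, 66.8]}
```

move_arm(
  targets=[
    [[0.75, -45, -29, 0, 0, 0, 3], [0.75, -95, -60, 0, 0, 0, 7], [0.75, -145, -92, 10, 0, 0, 7], [0.75, -180, -114, 22, 0, 0, 7], [0.75, -192, -122, 24, 0, 0, 7], [0.75, -192, -122, 24, 0, 0, 7], [0.75, -192, -122, 24, 0, 0, 7], [0.75, -192, -122, 24, 0, 0, 7]],
  ],
)

```text
clock: 22.3
tool_pos: [0.63, 0.0654, 0.0963]
eef_rot: [0.085, 0.996, 0.0, -0.0]
contact_force: [0.3, -0.9, 0.5]
opening: 0.746
finger_force: 0.0
```

```bash
python3 - <<'E' 2>/dev/null
from h import *
x,y,w=CAR['C3'];go((x,y,.017,w))
E
```

```text
t 22.3 pos [0.63   0.0654 0.0963] open 0.746 F [ 0.3 -0.9  0.5] yaw -9.8 qd 0.009
[-1.8 -2.6 79.3] [ 0.  -0.   0.2]
```

move_arm(
  targets=[
    [[0.75, -2, -3, 40, 0, 0, 0], [0.75, -2, -3, 70, 0, 0, 0], [0.75, -2, -3, 79, 0, 0, 0], [0.75, -2, -3, 79, 0, 0, 0], [0.3, -2, -3, 79, 0, 0, 0], [0.3, -2, -3, 79, 0, 0, 0], [0.3, -2, -3, 79, 0, 0, 0], [0.3, -2, -3, 79, 0, 0, 0]],
  ],
)

```text
clock: 23.3
tool_pos: [0.6332, 0.0611, 0.0177]
eef_rot: [0.087, 0.996, 0.001, 0.001]
contact_force: [-0.6, 1.3, 5.4]
opening: 0.448
finger_force: 25.0
```

```bash
python3 - <<'E' 2>/dev/null
from h import *
x,y,w=BAY['p2'];go((x,y,.13,w))
E
```

```text
t 23.3 pos [0.6332 0.0611 0.0177] open 0.448 F [-0.6  1.3  5.4] yaw -10.0 qd 0.002
[ 215.5  169.3 -112.4] [ 0.1  0.1 -7. ]
```

move_arm(
  targets=[
    [[0.3, 0, 0, -40, 0, 0, 0], [0.3, 0, 0, -90, 0, 0, 0], [0.3, 40, 32, -113, 0, 0, -4], [0.3, 85, 67, -113, 0, 0, -7], [0.3, 130, 102, -113, 0, 0, -7], [0.3, 175, 137, -113, 0, 0, -7], [0.3, 205, 161, -113, 0, 0, -7], [0.3, 216, 169, -95, 0, 0, -7], [0.3, 216, 169, -82, 0, 0, -7], [0.3, 216, 169, -82, 0, 0, -7]],
  ],
)

```text
clock: 24.55
tool_pos: [0.4491, 0.2622, 0.0976]
eef_rot: [0.027, 1.0, -0.001, -0.001]
contact_force: [-0.4, -0.6, -0.8]
opening: 0.45
finger_force: 25.0
```

```bash
python3 - <<'E' 2>/dev/null
from h import *
x,y,w=BAY['p2']
s=r.get_state();c=r.camera_info('wrist');im=r.snapshot('wrist')[:,:,::-1];cv2.imwrite('pics/w9.png',im)
held(im,c,s);go((x,y,.024,w))
E
```

```text
ring top px [317. 190.] w 82 rel x of ring rear edge mm [-48.3   2.5] ring width mm 29.5
t 24.6 pos [0.4495 0.2625 0.0981] open 0.452 F [-0.1  2.  -1. ] yaw -3.1 qd 0.018
[-0.4  2.6 74.1] [-0.1 -0.  -0.1]
```

move_arm(
  targets=[
    [[0.3, -2, 2, 35, 0, 0, 0], [0.3, -2, 2, 60, 0, 0, 0], [0.3, -2, 2, 71, 0, 0, 0], [0.3, -2, 2, 75, 0, 0, 0], [0.3, -2, 2, 75, 0, 0, 0], [0.6, -2, 2, 75, 0, 0, 0], [0.6, -2, 2, 75, 0, 0, 0], [0.6, -2, 2, 75, 0, 0, 0], [0.6, -2, 2, 40, 0, 0, 0], [0.6, -2, 2, -20, 0, 0, 0]],
  ],
)

```text
clock: 25.85
tool_pos: [0.45, 0.2652, 0.1185]
eef_rot: [0.026, 1.0, -0.001, -0.002]
contact_force: [1.5, 0.5, -0.7]
opening: 0.6
finger_force: 0.0
```

```bash
python3 - <<'E' 2>/dev/null
from h import *
x,y,w=CAR['C2'];go((x,y,.095,w),(x,y,.017,w));moved()
E
```

```text
t 25.85 pos [0.45   0.2652 0.1185] open 0.6 F [ 1.5  0.5 -0.7] yaw -2.9 qd 1.104
[-195.9  -84.2   23.1] [ -0.1  -0.2 -18.4]
[-196.1  -84.   101.1] [ -0.1  -0.2 -18.4]
{'C1': [3.1, 5.2], 'C2': [3.2, 6.7], 'C3': [61.7, 62.2], 'C4': [66.6, 66.7], 'C5': [71.2, 73.8], 'C6': [68.1, 65.6]}
```

move_arm(
  targets=[
    [[0.75, -45, -20, 0, 0, 0, -6], [0.75, -95, -41, 0, 0, 0, -12], [0.75, -145, -62, 10, 0, 0, -18.4], [0.75, -180, -77, 22, 0, 0, -18.4], [0.75, -194, -84, 23, 0, 0, -18.4], [0.75, -194, -84, 23, 0, 0, -18.4], [0.75, -194, -84, 23, 0, 0, -18.4], [0.75, -194, -84, 23, 0, 0, -18.4]],
  ],
)

```text
clock: 26.95
tool_pos: [0.6392, 0.1737, 0.0964]
eef_rot: [-0.136, 0.991, 0.0, -0.0]
contact_force: [0.5, 0.3, 0.3]
opening: 0.753
finger_force: 0.0
```

```bash
python3 - <<'E' 2>/dev/null
from h import *
x,y,w=CAR['C2'];go((x,y,.017,w))
cv2.imwrite('pics/w10.png',r.snapshot('wrist')[:,:,::-1])
E
```

```text
t 26.95 pos [0.6392 0.1737 0.0964] open 0.753 F [0.5 0.3 0.3] yaw 15.6 qd 0.007
[-1.2 -3.2 79.4] [0.  0.  0.1]
```

View pics/w10.png

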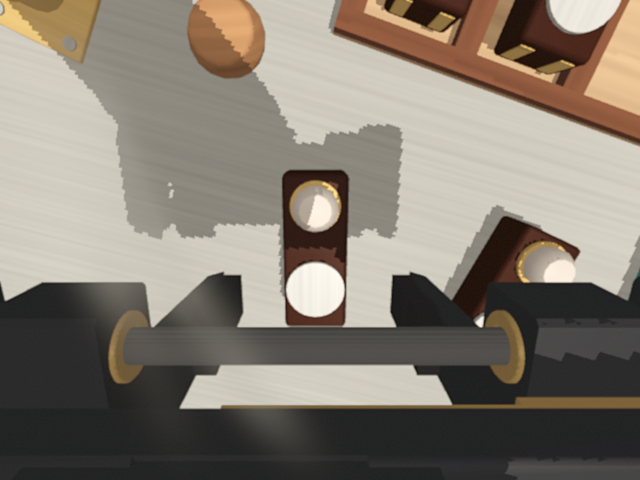

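The carrier is centred and aligned (disc at (315,290)); the first two pass bays look properly filled at the top right. I'll grip it.

move_arm(
  targets=[
    [[0.75, -1, -1, 40, 0, 0, 0], [0.75, -1, -1, 70, 0, 0, 0], [0.75, -1, -1, 79, 0, 0, 0], [0.75, -1, -1, 79, 0, 0, 0], [0.3, -1, -1, 79, 0, 0, 0], [0.3, -1, -1, 79, 0, 0, 0], [0.3, -1, -1, 79, 0, 0, 0], [0.3, -1, -1, 79, 0, 0, 0]],
  ],
)

```text
clock: 28.0
tool_pos: [0.6421, 0.1721, 0.0177]
eef_rot: [-0.134, 0.991, 0.001, 0.001]
contact_force: [-0.1, 0.8, 5.4]
opening: 0.453
finger_force: 25.0
```

```bash
python3 - <<'E' 2>/dev/null
from h import *
x,y,w=BAY['p3'];go((x,y,.13,w))
E
```

```text
t 28.0 pos [0.6421 0.1721 0.0177] open 0.453 F [-0.1  0.8  5.4] yaw 15.4 qd 0.002
[ 137.8  207.2 -112.3] [ 0.1  0.1 18.4]
```

move_arm(
  targets=[
    [[0.3, 0, 0, -40, 0, 0, 0], [0.3, 0, 0, -95, 0, 0, 0], [0.3, 25, 38, -113, 0, 0, 8], [0.3, 55, 83, -113, 0, 0, 16], [0.3, 85, 128, -113, 0, 0, 18.4], [0.3, 113, 170, -113, 0, 0, 18.4], [0.3, 130, 196, -113, 0, 0, 18.4], [0.3, 138, 207, -95, 0, 0, 18.4], [0.3, 138, 207, -83, 0, 0, 18.4], [0.3, 138, 207, -83, 0, 0, 18.4]],
  ],
)

```text
clock: 29.25
tool_pos: [0.4539, 0.3324, 0.0985]
eef_rot: [0.026, 1.0, -0.001, -0.001]
contact_force: [-0.1, -0.2, -1.1]
opening: 0.451
finger_force: 25.0
```

```bash
python3 - <<'E' 2>/dev/null
from h import *
x,y,w=BAY['p3']
s=r.get_state();c=r.camera_info('wrist');im=r.snapshot('wrist')[:,:,::-1];cv2.imwrite('pics/w11.png',im)
held(im,c,s);go((x,y,.024,w))
E
```

```text
ring top px [316. 196.] w 82 rel x of ring rear edge mm [-46.1   2.2] ring width mm 29.6
t 29.3 pos [0.4544 0.3328 0.0992] open 0.45 F [ 0.4 -0.2 -1.9] yaw -3.1 qd 0.013
[ 0.5  2.3 75.2] [-0.1 -0.  -0.1]
```

move_arm(
  targets=[
    [[0.3, 0, 2, 35, 0, 0, 0], [0.3, 0, 2, 60, 0, 0, 0], [0.3, 0, 2, 71, 0, 0, 0], [0.3, 0, 2, 75, 0, 0, 0], [0.3, 0, 2, 75, 0, 0, 0], [0.6, 0, 2, 75, 0, 0, 0], [0.6, 0, 2, 75, 0, 0, 0], [0.6, 0, 2, 75, 0, 0, 0], [0.6, 0, 2, 40, 0, 0, 0], [0.6, 0, 2, -20, 0, 0, 0]],
  ],
)

```text
clock: 30.55
tool_pos: [0.4527, 0.3351, 0.1194]
eef_rot: [0.026, 1.0, -0.001, -0.002]
contact_force: [1.1, -0.1, -0.4]
opening: 0.604
finger_force: 0.0
```

```bash
python3 - <<'E' 2>/dev/null
from h import *
x,y,w=CAR['C1'];go((x,y,.095,w),(x,y,.017,w));moved()
E
```

```text
t 30.55 pos [0.4527 0.3351 0.1194] open 0.604 F [ 1.1 -0.1 -0.4] yaw -2.9 qd 0.958
[-189.3  -23.4   23.9] [-0.2 -0.2  5.9]
[-189.5  -23.2  101.9] [-0.2 -0.2  5.9]
{'C1': [1.8, 4.6], 'C2': [63.0, 54.2], 'C3': [69.1, 71.7], 'C4': [65.0, 65.1], 'C5': [69.6, 72.2], 'C6': [66.8, 64.3]}
```

move_arm(
  targets=[
    [[0.62, -45, -6, 0, 0, 0, 3], [0.62, -95, -12, 0, 0, 0, 6], [0.62, -145, -18, 10, 0, 0, 6], [0.62, -175, -22, 22, 0, 0, 6], [0.62, -188, -23, 24, 0, 0, 6], [0.62, -188, -23, 24, 0, 0, 6], [0.62, -188, -23, 24, 0, 0, 6], [0.62, -188, -23, 24, 0, 0, 6]],
  ],
)

```text
clock: 31.65
tool_pos: [0.6393, 0.3041, 0.0961]
eef_rot: [0.077, 0.997, 0.0, -0.0]
contact_force: [-0.3, 0.4, -0.1]
opening: 0.619
finger_force: 0.0
```

```bash
python3 - <<'E' 2>/dev/null
from h import *
import pickle
x,y,w=CAR['C1'];go((x,y,.017,w))
im=r.snapshot('wrist')[:,:,::-1];c=r.camera_info('wrist');cv2.imwrite('pics/w12.png',im)
c3=pickle.load(open('w3.pkl','rb'))
print('turq',[np.round(at(c3,(u/1.25,v/1.25),.034),3) for u,v in((757,240),(757,325))])
m=cv2.inRange(im,(225,225,225),(255,255,255));m[:200]=0;m[330:]=0;m[:,:270]=0;m[:,370:]=0
v,u=np.nonzero(m);print('disc px',u.min(),u.max(),v.min(),v.max(),at(c,((u.min()+u.max())/2,(v.min()+u.max()-u.min()+0*v.min()/1+v.min())/2),.036))
E
```

```text
t 31.65 pos [0.6393 0.3041 0.0961] open 0.619 F [-0.3  0.4 -0.1] yaw -8.9 qd 0.005
[-1.4 -1.9 79.1] [ 0.  -0.  -0.1]
turq [array([0.574, 0.373]), array([0.669, 0.393])]
disc px 291 345 271 312 [0.66913604 0.30024904]
```

View pics/w12.png

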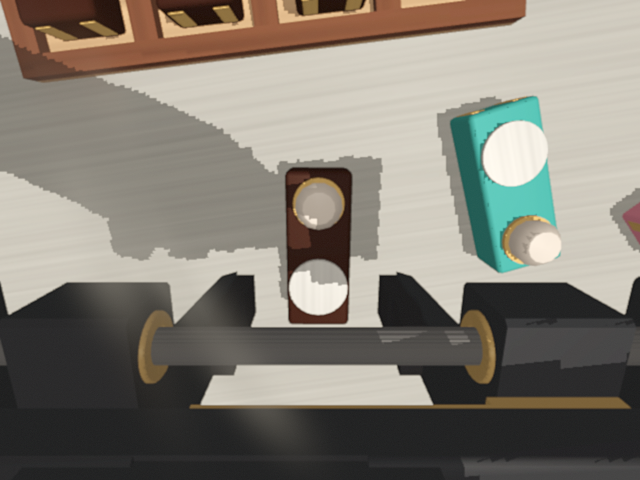

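The disc carrier is aligned (disc at (318,287)) and the turquoise decoy is clear of the fingers. I'll grip it.

move_arm(
  targets=[
    [[0.62, 0, 0, 40, 0, 0, 0], [0.62, 0, 0, 70, 0, 0, 0], [0.62, 0, 0, 79, 0, 0, 0], [0.62, 0, 0, 79, 0, 0, 0], [0.3, 0, 0, 79, 0, 0, 0], [0.3, 0, 0, 79, 0, 0, 0], [0.3, 0, 0, 79, 0, 0, 0], [0.3, 0, 0, 79, 0, 0, 0]],
  ],
)

```text
clock: 32.7
tool_pos: [0.6411, 0.3043, 0.0183]
eef_rot: [0.078, 0.997, 0.001, 0.001]
contact_force: [-0.7, 0.2, 6.1]
opening: 0.452
finger_force: 25.0
```

```bash
python3 - <<'E' 2>/dev/null
from h import *
x,y,w=BAY['p4'];go((x,y,.13,w))
E
```

```text
t 32.7 pos [0.6411 0.3043 0.0183] open 0.452 F [-0.7  0.2  6.1] yaw -9.0 qd 0.002
[ 196.8   71.1 -111.9] [ 0.1  0.1 -6. ]
```

move_arm(
  targets=[
    [[0.3, 0, 0, -40, 0, 0, 0], [0.3, 0, 0, -95, 0, 0, 0], [0.3, 20, 7, -112, 0, 0, -3], [0.3, 20, 7, -112, 0, 0, -6]],
  ],
)

```text
clock: 33.2
tool_pos: [0.6187, 0.3162, 0.13]
eef_rot: [0.022, 1.0, 0.001, -0.0]
contact_force: [-0.3, -0.1, -2.5]
opening: 0.451
finger_force: 25.0
```

```bash
python3 - <<'E' 2>/dev/null
from h import *
S,D=r.camera_info('scene'),r.camera_info('side')
print([np.round(at(S,p,0),3) for p in((316,90),(382,117),(407,98))],[np.round(at(D,p,0),3) for p in((105,206),(199,183))])
x,y,w=BAY['p4'];go((x,y,.13,w))
E
```

```text
[array([0.274, 0.607]), array([0.52 , 0.593]), array([0.55 , 0.719])] [array([0.277, 0.617]), array([0.556, 0.604])]
t 33.2 pos [0.6187 0.3162 0.13  ] open 0.451 F [-0.3 -0.1 -2.5] yaw -2.6 qd 0.363
[165.   81.5   0.4] [ 0.1 -0.1  0.4]
```

move_arm(
  targets=[
    [[0.3, 45, 22, 0, 0, 0, 0], [0.3, 95, 46, 0, 0, 0, 0], [0.3, 140, 68, 0, 0, 0, 0], [0.3, 168, 82, 10, 0, 0, 0], [0.3, 168, 82, 30, 0, 0, 0], [0.3, 168, 82, 30, 0, 0, 0], [0.3, 168, 82, 30, 0, 0, 0]],
  ],
)

```text
clock: 34.08
tool_pos: [0.4591, 0.4028, 0.0982]
eef_rot: [0.027, 1.0, -0.001, 0.0]
contact_force: [-0.2, 0.3, -2.4]
opening: 0.451
finger_force: 25.0
```

```bash
python3 - <<'E' 2>/dev/null
from h import *
x,y,w=BAY['p4']
s=r.get_state();c=r.camera_info('wrist');im=r.snapshot('wrist')[:,:,::-1];cv2.imwrite('pics/w13.png',im)
held(im,c,s);go((x,y,.024,w))
E
```

```text
ring top px [316. 193.] w 82 rel x of ring rear edge mm [-47.3   2.2] ring width mm 29.5
t 34.12 pos [0.4592 0.4032 0.0987] open 0.451 F [-0.4 -0.4 -2.4] yaw -3.1 qd 0.009
[ 1.8  1.7 74.7] [-0.   0.  -0.1]
```

move_arm(
  targets=[
    [[0.3, 0, 2, 35, 0, 0, 0], [0.3, 0, 2, 60, 0, 0, 0], [0.3, 0, 2, 71, 0, 0, 0], [0.3, 0, 2, 75, 0, 0, 0], [0.3, 0, 2, 75, 0, 0, 0], [0.6, 0, 2, 75, 0, 0, 0], [0.6, 0, 2, 75, 0, 0, 0], [0.6, 0, 2, 75, 0, 0, 0], [0.6, 0, 2, 40, 0, 0, 0], [0.6, 0, 2, -20, 0, 0, 0]],
  ],
)

```text
clock: 35.38
tool_pos: [0.4572, 0.4048, 0.1181]
eef_rot: [0.026, 1.0, -0.002, -0.001]
contact_force: [-0.3, -0.2, 0.7]
opening: 0.598
finger_force: 0.0
```

move_arm(
  targets=[
    [[0.5, 0, -60, -50, 0, 0, 0], [0.5, 0, -120, -100, 0, 0, 0], [0.5, 0, -180, -130, 0, 0, 0], [0.5, 0, -240, -150, 0, 0, 0], [0.5, 0, -300, -150, 0, 0, 0], [0.5, 0, -360, -150, 0, 0, 0], [0.5, 0, -410, -150, 0, 0, 0], [0.5, 0, -410, -150, 0, 0, 0], [0.5, 0, -410, -150, 0, 0, 0], [0.5, 0, -410, -150, 0, 0, 0]],
  ],
)

```text
clock: 36.62
tool_pos: [0.4371, -0.0019, 0.269]
eef_rot: [0.025, 1.0, 0.001, 0.0]
contact_force: [-0.3, 0.1, -0.4]
opening: 0.497
finger_force: 0.0
```

```bash
python3 - <<'E' 2>/dev/null
from h import *
import pickle
go((.4353,-.0794,.1,-3.2),(.4353,-.0794,.0435,-3.2))
S=r.snapshot('scene')[:,:,::-1];D=r.snapshot('side')[:,:,::-1]
c=r.camera_info('wrist');W=r.snapshot('wrist')[:,:,::-1];pickle.dump((c,W),open('w14.pkl','wb'))
a=cv2.resize(S[120:370,140:380],(400,417),interpolation=cv2.INTER_CUBIC);b=cv2.resize(D[190:440,150:400],(400,400),interpolation=cv2.INTER_CUBIC)
o=np.zeros((600,800,3),np.uint8);o[:417,:400]=a;o[:400,400:]=b
o[417:,:800]=W[60:243,:640][:,:].repeat(1,0)[:183,:640] if 0 else cv2.copyMakeBorder(W[60:243],0,0,0,160,cv2.BORDER_CONSTANT)
cv2.imwrite('pics/chk.png',o)
E
```

```text
t 36.62 pos [ 0.4371 -0.0019  0.269 ] open 0.497 F [-0.3  0.1 -0.4] yaw -2.9 qd 0.015
[ -1.9 -77.6 168.9] [0.1 0.  0.3]
[ -1.9 -77.7 225.4] [0.1 0.  0.3]
```

View pics/chk.png

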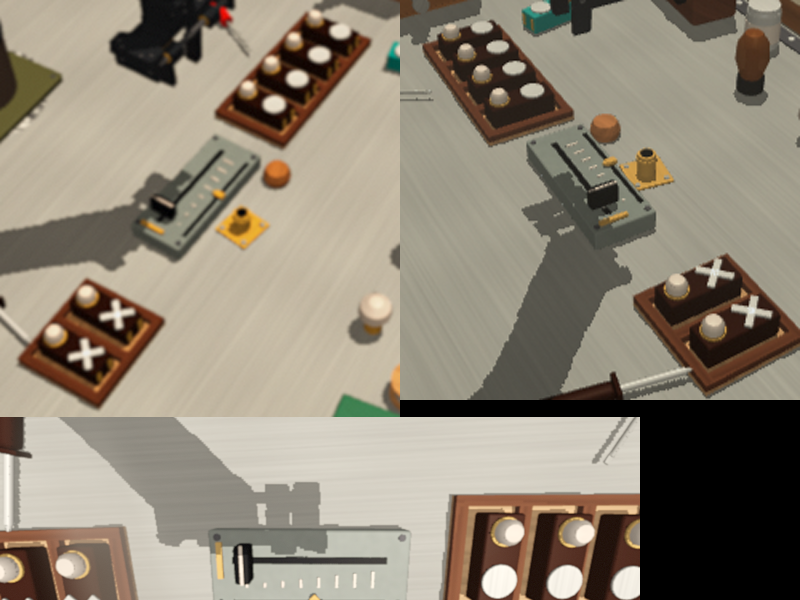

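All six appear seated: discs in the four pass bays, crosses in the two reject bays. I'll check heights by triangulation before moving the dimmer.

```bash
python3 - <<'E' 2>/dev/null
from h import *
S,D=r.camera_info('scene'),r.camera_info('side')
T=dict(r1=[(85,354),(751,311),(53,335),(712,327)],r2=[(117,315),(715,273),(87,296),(676,286)],p1=[(273,104),(532,90),(248,90),(499,97)],p2=[(297,79),(514,68),(271,65),(481,75)],p3=[(320,55),(497,47),(294,41),(465,53)],p4=[(341,32),(481,27),(316,19),(451,32)])
for k,(a,b,c,d) in T.items():
    t=tri(S,px(a,5/3,[140,120]),D,px(np.subtract(b,(400,0)),1.6,[150,190]));q=tri(S,px(c,5/3,[140,120]),D,px(np.subtract(d,(400,0)),1.6,[150,190]))
    print(k,'tag',np.round(t,3),'bulb',np.round(q,3))
E
```

```text
r1 tag [ 0.48  -0.332  0.039] bulb [ 0.426 -0.331  0.043]
r2 tag [ 0.481 -0.261  0.038] bulb [ 0.428 -0.257  0.042]
p1 tag [0.467 0.195 0.04 ] bulb [0.416 0.2   0.042]
p2 tag [0.472 0.267 0.038] bulb [0.418 0.272 0.04 ]
p3 tag [0.477 0.34  0.036] bulb [0.423 0.344 0.04 ]
p4 tag [0.481 0.411 0.036] bulb [0.429 0.414 0.041]
```

move_arm(
  targets=[
    [[0.5, -2, -40, 50, 0, 0, 0], [0.5, -2, -78, 110, 0, 0, 0], [0.5, -2, -78, 165, 0, 0, 0], [0.5, -2, -78, 169, 0, 0, 0], [0.5, -2, -78, 169, 0, 0, 0]],
  ],
)

```text
clock: 37.4
tool_pos: [0.4359, -0.0798, 0.1007]
eef_rot: [0.025, 1.0, 0.0, 0.001]
contact_force: [-1.0, 0.9, 0.9]
opening: 0.498
finger_force: 0.0
```

```bash
python3 - <<'E' 2>/dev/null
from h import *
import pickle
go((.4353,-.0794,.0435,-3.2))
c,W=pickle.load(open('w14.pkl','rb'))
o=cv2.resize(W[190:300,190:440],(750,330),interpolation=cv2.INTER_CUBIC);W2=r.snapshot('wrist')[:,:,::-1];c2=r.camera_info('wrist');pickle.dump((c2,W2),open('w15.pkl','wb'))
# white line: bright columns near centre
g=cv2.cvtColor(W2,cv2.COLOR_BGR2GRAY)[200:300,285:350];print(np.round(g.mean(0)).astype(int).tolist())
E
```

```text
t 37.4 pos [ 0.4359 -0.0798  0.1007] open 0.498 F [-1.   0.9  0.9] yaw -2.8 qd 0.04
[ 0.7  0.3 57.2] [0.  0.1 0.4]
[153, 159, 167, 172, 173, 173, 173, 173, 171, 163, 156, 152, 144, 141, 141, 140, 139, 137, 135, 135, 129, 105, 72, 55, 55, 56, 56, 56, 55, 53, 50, 61, 100, 138, 155, 157, 156, 154, 137, 89, 48, 48, 50, 50, 50, 51, 51, 53, 65, 92, 120, 133, 134, 133, 133, 133, 133, 133, 132, 133, 141, 151, 154, 153, 147]
```

Every carrier is level and within a few millimetres of its bay centre. I'll grip the dimmer and slide it to full.

move_arm(
  targets=[
    [[0.5, 0, 1, 30, 0, 0, 0.4], [0.5, 0, 1, 52, 0, 0, 0.4], [0.5, 0, 1, 57, 0, 0, 0.4], [0.1, 0, 1, 57, 0, 0, 0.4], [0.1, 0, 1, 57, 0, 0, 0.4], [0.1, 0, 1, 57, 0, 0, 0.4], [0.1, 0, 1, 57, 0, 0, 0.4]],
  ],
  newtons=12,
)

```text
clock: 38.33
tool_pos: [0.4356, -0.0793, 0.0434]
eef_rot: [0.029, 1.0, 0.001, 0.001]
contact_force: [-0.5, 3.9, 7.5]
opening: 0.181
finger_force: 12.0
```

move_arm(
  targets=[
    [[0.1, 0, 30, 0, 0, 0, 0], [0.1, 0, 65, 0, 0, 0, 0], [0.1, 0, 100, 0, 0, 0, 0], [0.1, 0, 125, 0, 0, 0, 0], [0.1, 0, 135, 0, 0, 0, 0], [0.1, 0, 138, 0, 0, 0, 0], [0.1, 0, 138, 0, 0, 0, 0]],
  ],
)

```text
clock: 39.2
tool_pos: [0.4429, 0.0575, 0.0434]
eef_rot: [0.029, 1.0, 0.0, 0.0]
contact_force: [-1.4, 0.4, 7.3]
opening: 0.18
finger_force: 12.0
```

move_arm(
  targets=[
    [[0.1, 0, 3, 0, 0, 0, 0], [0.1, 0, 6, 0, 0, 0, 0], [0.1, 0, 6, 0, 0, 0, 0], [0.1, 0, 6, 0, 0, 0, 0]],
  ],
)

```text
clock: 39.7
tool_pos: [0.4431, 0.0607, 0.0434]
eef_rot: [0.03, 1.0, -0.002, 0.0]
contact_force: [-0.8, -3.9, 7.9]
opening: 0.179
finger_force: 12.0
```

Full end felt at y = 0.0607, a travel of exactly 140 mm. Now I'll bring it back to about where the pointer was measured (value ≈ 0.0735), release, and look from close by.

move_arm(
  targets=[
    [[0.1, 0, 0, 0, 0, 0, 0], [0.1, 0, -20, 0, 0, 0, 0], [0.1, 0, -45, 0, 0, 0, 0], [0.1, 0, -62, 0, 0, 0, 0], [0.1, 0, -69, 0, 0, 0, 0], [0.1, 0, -69, 0, 0, 0, 0], [0.1, 0, -69, 0, 0, 0, 0]],
  ],
)

```text
clock: 40.58
tool_pos: [0.4395, -0.0068, 0.0434]
eef_rot: [0.03, 1.0, -0.001, 0.001]
contact_force: [0.1, -1.6, 7.2]
opening: 0.18
finger_force: 12.0
```

move_arm(
  targets=[
    [[0.5, 0, 0, 0, 0, 0, 0], [0.5, 0, 0, 0, 0, 0, 0], [0.5, 0, 0, -40, 0, 0, 0], [0.5, 0, 0, -90, 0, 0, 0], [0.5, 30, 0, -120, 0, 0, 0], [0.5, 40, 0, -120, 0, 0, 0], [0.5, 40, 0, -120, 0, 0, 0], [0.5, 40, 0, -120, 0, 0, 0]],
  ],
)

```text
clock: 41.58
tool_pos: [0.3999, -0.0031, 0.1619]
eef_rot: [0.029, 1.0, 0.0, -0.0]
contact_force: [0.2, -0.5, -0.3]
opening: 0.501
finger_force: 0.0
```

```bash
python3 - <<'E' 2>/dev/null
from h import *
import pickle
go((.44,-.0055,.0435,-3))
c=r.camera_info('wrist');W=r.snapshot('wrist')[:,:,::-1];pickle.dump((c,W),open('w16.pkl','wb'))
cv2.imwrite('pics/w16.png',cv2.resize(W[150:330,200:440],(800,600),interpolation=cv2.INTER_CUBIC))
E
```

```text
t 41.58 pos [ 0.3999 -0.0031  0.1619] open 0.501 F [ 0.2 -0.5 -0.3] yaw -3.4 qd 0.007
[-4.030e+01 -1.000e-01  1.183e+02] [ 0.  -0.1 -0.4]
```

View pics/w16.png

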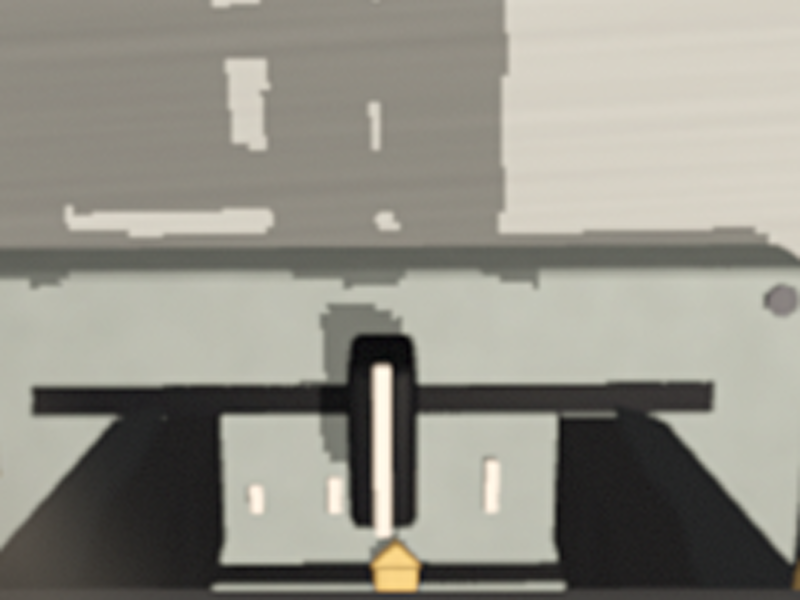

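```bash
python3 - <<'E' 2>/dev/null
from h import *
import pickle
c,W=pickle.load(open('w16.pkl','rb'));f=lambda p:px(p,10/3,[200,150])
e=np.array([.0535,.9986]);ex=np.array([.9986,-.0535])
for z in(.030,.032,.034):
    p=at(c,f((396,543)),z);g=at(c,f((382.5,435)),.064);print('ptr',p,'grip',g,'grip-ptr along track mm',(g-p)@e*1e3)
print('line foot z=.064',at(c,f((383.5,515)),.064), 'slot ends',[(at(c,f(q),.03)-p)@e*1e3 for q in((33,400),(713,397))])
E
```

```text
ptr [ 0.47658273 -0.00564709] grip [ 0.43300863 -0.0063756 ] grip-ptr along track mm -3.0587091799660246
ptr [ 0.47555969 -0.00560342] grip [ 0.43300863 -0.0063756 ] grip-ptr along track mm -3.047575805014617
ptr [ 0.47453664 -0.00555976] grip [ 0.43300863 -0.0063756 ] grip-ptr along track mm -3.0364424300632105
line foot z=.064 [ 0.45215567 -0.0073051 ] slot ends [np.float64(-90.06080580958786), np.float64(78.93697235270858)]
```

The grip is 3 mm short of the pointer, and the slot-end symmetry gives the same figure. I'll regrasp at the corrected spot to nudge it +3 mm.

move_arm(
  targets=[
    [[0.5, -25, 1, 5, 0, 0, -0.4], [0.5, -40, 2, 30, 0, 0, -0.4], [0.5, -40, 2, 75, 0, 0, -0.4], [0.5, -40, 2, 110, 0, 0, -0.4], [0.5, -40, 2, 118, 0, 0, -0.4], [0.5, -40, 2, 118, 0, 0, -0.4], [0.1, -40, 2, 118, 0, 0, -0.4], [0.1, -40, 2, 118, 0, 0, -0.4], [0.1, -40, 2, 118, 0, 0, -0.4], [0.1, -40, 2, 118, 0, 0, -0.4]],
  ],
)

```text
clock: 42.88
tool_pos: [0.4398, -0.0042, 0.0451]
eef_rot: [0.026, 1.0, -0.0, 0.001]
contact_force: [0.2, -1.9, 3.1]
opening: 0.178
finger_force: 12.0
```

move_arm(
  targets=[
    [[0.5, 0, 0, 0, 0, 0, 0], [0.5, 0, 0, 0, 0, 0, 0], [0.5, 0, 0, 0, 0, 0, 0], [0.5, 0, 0, -40, 0, 0, 0], [0.5, 0, 0, -90, 0, 0, 0], [0.5, 40, 0, -118, 0, 0, 0], [0.5, 40, 0, -118, 0, 0, 0], [0.5, 40, 0, -118, 0, 0, 0], [0.5, 40, 0, -118, 0, 0, 0]],
  ],
)

```text
clock: 44.0
tool_pos: [0.4002, -0.0013, 0.162]
eef_rot: [0.026, 1.0, 0.0, -0.0]
contact_force: [0.3, -0.6, -0.8]
opening: 0.503
finger_force: 0.0
```

```bash
python3 - <<'E' 2>/dev/null
from h import *
go()
c=r.camera_info('wrist');W=r.snapshot('wrist')[:,:,::-1];g=cv2.cvtColor(W,cv2.COLOR_BGR2GRAY).astype(int)
row=g[285-0];seg=g[270:300,290:345].mean(0);u=290+(np.arange(55)*(seg>130)*1.0)
i=np.argmin(np.abs(0*seg));print(np.round(seg).astype(int).tolist())
# yellow pointer tip
h=cv2.cvtColor(W,cv2.COLOR_BGR2HSV);m=cv2.inRange(h,(12,90,120),(32,255,255));m[:300]=0;m[330:]=0;m[:,:280]=0;m[:,360:]=0
v,uu=np.nonzero(m);print('ptr top row',v.min(),'cols',uu[v<=v.min()+1].mean(),uu.mean())
# carriers now against the last check views
chk=cv2.imread('pics/chk.png')
S=r.snapshot('scene')[:,:,::-1];D=r.snapshot('side')[:,:,::-1]
a=cv2.resize(S[120:370,140:380],(400,417),interpolation=cv2.INTER_CUBIC);b=cv2.resize(D[190:440,150:400],(400,400),interpolation=cv2.INTER_CUBIC)
d=lambda x,y:round(float(np.abs(x.astype(int)-y).mean()),1)
print('scene pass',d(a[10:145,215:370],chk[10:145,215:370]),'rej',d(a[280:405,20:165],chk[280:405,20:165]),'side pass',d(b[15:145,22:175],chk[15:145,422:575]),'rej',d(b[250:395,232:400],chk[250:395,632:800]))
E
```

```text
t 44.0 pos [ 0.4002 -0.0013  0.162 ] open 0.503 F [ 0.3 -0.6 -0.8] yaw -3.0 qd 0.004
[173, 173, 173, 173, 169, 167, 166, 160, 153, 146, 139, 138, 139, 138, 122, 68, 24, 25, 31, 33, 31, 38, 111, 203, 247, 249, 243, 209, 119, 40, 44, 48, 45, 35, 36, 85, 144, 174, 177, 175, 175, 174, 174, 174, 173, 173, 173, 173, 173, 173, 173, 168, 166, 183, 195]
ptr top row 312 cols 315.375 315.5027027027027
scene pass 2.4 rej 1.8 side pass 24.2 rej 1.6
```

The line (column 315.0) and the pointer (315.4) coincide. The scene view shows the carriers unchanged; the side view's difference at the pass nest is probably the arm in front of it. I'll hand in.

```bash
python3 -c "
from plant import r
print(r.finish_job())"
```

```text
the job is handed in; nothing more can be done
None
```

I handed the job in at about 44 s and was given no verdict: four round-tag carriers are in the pass nest and two crossed ones in the reject nest. The dimmer went off, then full, then back to within about 0.5 mm of the pointer in the last wrist view. The valve and standing bulb were not touched.

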